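Load a spring balance's hanger with slotted masses

TASK

Load the spring balance for its next reading: take the biggest slotted mass in the wooden tray and then the next biggest, slide each sideways onto the hanger's stem and lower it gently onto the stack without jolting or overloading the balance, its slot pointing well over a quarter turn away from the slot of the mass directly beneath so that nothing can slip off. The largest mass stays on the pan under them, the smallest stays in its compartment of the tray, and the beaker and the two small bottles stay where they stand.

Things in the scene. Friction and masses are not known exactly. Their poses are not given: they have to be found in the camera images.
- pan (a point): centre of the top of the hanger's round steel pan (54 mm across, 6 mm thick, top 85 mm over the bench at the start), on the hanger's axis. A steel stem 6 mm thick rises from it for 100 mm to a 10 mm collar and the hook. The hanger hangs free: it swings up to 0.2 rad and sinks under load, and this point moves with it
- tube_end (a point): centre of the lower end of the spring balance's fixed upright tube (27 mm across), 245 mm above the bench on the hanger's axis. The tube goes up to 350 mm and hangs from a 10 mm cross bar at 375 mm that runs from the column to 15 mm past the tube
- column_foot (a point): where the fixed stand's steel column (13 mm thick, foot collar 28 mm, top 416 mm over the bench) meets its base plate, 125 mm behind the hanger's axis: the direction from tube_end to here is the stand's x. The plate is 16 mm high, from 60 mm before to 160 mm behind that axis and 75 mm to either side. A 35 mm clamp sits on the column at 375 mm
- balance (a joint): how far the balance's rod is drawn out, in m, growing downward: about 0 at the start (hanger and first mass on it); it gives 1 mm for 0.8 N, so the two masses draw it out about 7 mm together; its stop is at 0.030 and it is overloaded beyond 0.020
- tray: fixed open wooden tray, 225 x 225 mm, with 2 by 2 square compartments of 104 mm; walls 6 mm thick and 52 mm high, dividers 5 mm thick and 50 mm high, floor 5 mm above the bench. Origin: centre of the underside, x and y along the sides; compartment centres at x, y = +-54.5 mm. Three hold one mass each, flat near the middle; which in which varies
- mass_62: brass slotted mass: a flat disc 62 mm across and 18 mm thick, about 420 g, with a straight slot 10 mm wide from the rim to 5 mm past its centre (mouth bevelled to 16 mm). Origin: centre of the underside; z up, x from the centre towards the slot's open mouth. It already lies on the hanger's pan, the stem in its slot
- mass_54: brass slotted mass: a flat disc 54 mm across and 18 mm thick, about 310 g, with a straight slot 10 mm wide from the rim to 5 mm past its centre (mouth bevelled to 16 mm). Origin: centre of the underside; z up, x from the centre towards the slot's open mouth. The biggest mass in the tray
- mass_46: brass slotted mass: a flat disc 46 mm across and 18 mm thick, about 220 g, with a straight slot 10 mm wide from the rim to 5 mm past its centre (mouth bevelled to 16 mm). Origin: centre of the underside; z up, x from the centre towards the slot's open mouth. The second biggest in the tray
- mass_38: brass slotted mass: a flat disc 38 mm across and 18 mm thick, about 140 g, with a straight slot 10 mm wide from the rim to 5 mm past its centre (mouth bevelled to 16 mm). Origin: centre of the underside; z up, x from the centre towards the slot's open mouth. The smallest, it stays in the tray
- mass_62_mouth (a point): middle of the slot's open mouth on the rim of the 62 mm mass, half way up its thickness: 31 mm from the axis along the mass's x
- mass_54_mouth (a point): middle of the slot's open mouth on the rim of the 54 mm mass, half way up its thickness: 27 mm from the axis along the mass's x
- mass_46_mouth (a point): middle of the slot's open mouth on the rim of the 46 mm mass, half way up its thickness: 23 mm from the axis along the mass's x
- beaker: clear glass beaker, 79 mm across and 96 mm high, loose, stands on the bench. Origin: centre of the underside
- bottle_a: small clear bottle with white cap, 37 mm across and 88 mm high, loose, stands on the bench. Origin: centre of the underside
- bottle_b: small pink bottle with white cap, 37 mm across and 86 mm high, loose, stands on the bench. Origin: centre of the underside
Things that resemble listed ones, but are neither listed nor needed, are in the scene too. What is shaped like the mass_54 but green or red is not meant. Leave any pink or purple look-alike of the mass_46 alone.

How it is judged:
On the way, in this order (a step that is already met when the one before it is completed fails the run):
1. the 54 mm mass, let go, lies on the 62 mm one round the stem, its slot over a quarter turn from that one's (z of mass_54 in the frame of pan between 0.0155 and 0.0205 m and horizontal distance between mass_54 and pan below 0.006 m and angle between mass_54's own z axis and vertical below 0.07 rad and x of mass_54_mouth in the frame of mass_62 below 0 m and contact force between mass_54 and the fingers below 0.1 N), for 0.3 s.
2. the 46 mm mass, let go, lies on the 54 mm one round the stem, its slot over a quarter turn from that one's (z of mass_46 in the frame of pan between 0.0335 and 0.0385 m and horizontal distance between mass_46 and pan below 0.006 m and angle between mass_46's own z axis and vertical below 0.07 rad and x of mass_46_mouth in the frame of mass_54 below 0 m and contact force between mass_46 and the fingers below 0.1 N), for 0.3 s.
At the end, for the whole second after the job is handed in: 62, 54 and 46 mm masses lie flat on one another on the pan, each within 6 mm of the stem's axis, the slots of the 54 and 46 mm masses over 90 degrees from the slot just beneath, all at rest; the 38 mm mass still in its compartment (moved under 25 mm) (z of mass_54 in the frame of pan between 0.0155 and 0.0205 m and horizontal distance between each of mass_54, mass_46, mass_62 and pan below 0.006 m and angle between each of mass_54, mass_46's own z axis and vertical below 0.07 rad and x of mass_54_mouth in the frame of mass_62 below 0 m and z of mass_46 in the frame of pan between 0.0335 and 0.0385 m and x of mass_46_mouth in the frame of mass_54 below 0 m and z of mass_62 in the frame of pan below 0.0025 m and horizontal distance between mass_38 and tray below 0.12 m and height (world z) of mass_38 below 0.012 m and distance of mass_38 from where it was at the start of the episode below 0.025 m and linear speed of each of mass_54, mass_46 below 0.03 m/s); the robot touches nothing.
It fails at once if the balance is jolted: its rod moves faster than 0.15 m/s (velocity of joint balance above 0.15 m/s or velocity of joint balance below -0.15 m/s).
It fails at once if the balance is overloaded: drawn out over 20 mm (value of joint balance above 0.02 m).
It fails at once if the beaker is knocked over or pushed over 25 mm (distance of beaker from where it was at the start of the episode above 0.025 m or angle between beaker's own z axis and vertical above 0.35 rad).
It fails at once if the clear bottle is knocked over or pushed over 25 mm (distance of bottle_a from where it was at the start of the episode above 0.025 m or angle between bottle_a's own z axis and vertical above 0.35 rad).
It fails at once if the pink bottle is knocked over or pushed over 25 mm (distance of bottle_b from where it was at the start of the episode above 0.025 m or angle between bottle_b's own z axis and vertical above 0.35 rad).
It also fails if it takes over 72 s, if anything falls off the work surface, if the arm or the gripper's body presses on something with over 40 N, if the wrist force passes 120 N, or if a joint passes its speed limit or range.

ROBOT

A 6-joint arm with a two-finger parallel gripper is mounted at the origin on a cart in front of the work surface, level with it; the furniture and walls round the work are solid. World frame = base frame: x ahead of the robot, y to its left, z up, the work surface at z = 0. Lengths are in m, angles in rad, forces in N, time in s.
With the tool pointing down it reaches from about 0.35 to 0.775 m from the base axis. Payload 7.3 kg.
Tool frame: the origin (TCP) lies midway between the tips of the shut fingers; the grasp point (between the pads) lies 19 mm behind it; z points along the fingers, y is the line along which they close (so a half turn about z gives the same grasp; the last joint's range is limited). The gripper opens to 92 mm and grips with 3 to 60 N. Pads are 19 mm wide; open, the fingers measure 130 mm over their backs; the gripper's body (75 mm by 190 mm) begins 47 mm behind the grasp point.
Start: joints at [-1.493, 0.342, 1.524, -0, 1.275, -0.146], TCP at [0.117, -0.512, 0.227] pointing down, gripper open.
Joint ranges: [-2.53, 2.53], [-0.77, 2.02], [0.04, 2.7], [-1, 4.14], [0.28, 2.66], [-3.11, 3.11]. Speed limits (rad/s): [2.57, 2.57, 3.14, 3.14, 3.14, 3.14].

INTERFACE

Orientations are given as [roll, pitch, yaw] about the fixed x, y, z axes, in that order (R = Rz(yaw) Ry(pitch) Rx(roll)).
In Python, from cell import robot, read_camera, camera_params, nets gives the robot as it stands. The module is installed in compiled form; this text tells all that it offers.
- The arm moves only by the tool step_arm, never from a script. Its argument "steps" is a list of rows, each an object of numbers: "x", "y", "z": the shift along the tool's x, y, z as a fraction of full scale; "rx", "ry", "rz": the turn, a rotation vector about the tool's x, y, z as a fraction of full scale; "claw": the opening, from -1 (shut) to 1 (fully open). In form: [{"x": .., "y": .., "z": .., "rx": .., "ry": .., "rz": .., "claw": ..}, ...]. A call has 1 to 12 rows; each row is the pose to reach, as a shift and turn from the pose commanded when the call began, along the tool's axes at that moment; what a row does not reach only later rows make up. Full scale, the value 1, is 750 mm for a shift and pi/4 rad for a turn. A row lasts 1/12 s, in which the tool goes at most 41.7 mm and 7.16 degrees, less where a joint would pass 70% of its speed; a pose out of reach is approached as far as the arm can. A call with a number of a shift or a turn outside -1 to 1 is refused whole. A call with a gripper value outside its range is refused whole. The fingers move at their own pace and stop on an object; "squeeze" is the grip in N (left out, the last holds). Time passes only in rows, so rows that repeat a pose let the fingers close. It gives the time, the measured TCP pose, the force, the opening and the grip force at its end, in the units of the state.
- robot.observe(): the state, without advancing time (a new reading comes with each control period).
- read_camera(name): name is "scene" or "top"; returns (picture, depth): 480x640x3 uint8, blue, green, red; 480x640 float32, m along the optical axis (not along the pixel's ray), 0 where there is no reading.
- camera_params(name): a dict with "fx", "fy", "cx", "cy" (pixels), "R" (3x3) and "t" (3): a world point X has camera coordinates R X + t. Camera axes: x right, y down, z forward; pixel columns grow to the right and rows downward; lengths in m; the calibration is good to about 2 mm. A picture is of the moment at which its call begins. camera_params takes no time and is no camera call.
- robot.hand_in(): hands the job in; it is judged then, once.
Trained networks look in the newest picture that a camera, given by its name, has taken for a name from the list of things; names that differ only in an ending like _2 or _b are one class to them, and where a whole thing is asked for, a point or a joint stands for the part that bears it (a point fixed in the world has none). Each returns a list of dicts, best first, with "conf" (0 to 1); they miss things now and then, are a little off and sometimes report something else, mostly with a low value. They report only what shows in the picture. A call takes as long as a camera call. They do not tell look-alikes from the thing itself.
- nets.masks_of(camera, query): "region" (480x640 bool, what is visible of it) and "box" ([left, top, right, bottom] in pixels, round what is visible of it).
- nets.landmark_of(camera, query): "pixel" ([row, column] in pixels: a listed point, or the origin of a listed thing).
The state is a dict: "time": time; "qpos": joint angles; "qvel": joint speeds; "joint_efforts": joint torques, N m; "tool_pos": TCP position; "tool_rot": TCP orientation; "contact_force": force on the tool from outside, world axes, zero at the start; "torque": the same for the moment, N m; "opening": finger opening in m; "grip_force": force on a finger pad.
Only numpy, scipy, OpenCV 4.12 (cv2) and the standard library are available. Lean on these libraries where they do the work, as an engineer would, in place of code of your own. Each camera call takes 0.05 s, during which the arm holds its last target. There are 200 camera calls.

## Working session

There is one attempt and no reset: what is moved stays moved. The work goes in short steps, Python scripts to look and compute and a tool call to move; the robot and the scene stay as the last step left them, time stands still between calls to the robot, and variables do not carry over. Pictures are saved under pics/ and viewed, at most 10 in all, crops included, and the job is handed in when it is done.

Besides the shell and the picture viewer there is one more tool, called after "Request:" by a JSON object that holds its "name" and its "arguments". step_arm: Moves the arm, as the interface text tells. Its arguments: {"type":"object","properties":{"steps":{"type":"array","items":{"type":"object","properties":{"x":{"type":"number","minimum":-1,"maximum":1},"y":{"type":"number","minimum":-1,"maximum":1},"z":{"type":"number","minimum":-1,"maximum":1},"rx":{"type":"number","minimum":-1,"maximum":1},"ry":{"type":"number","minimum":-1,"maximum":1},"rz":{"type":"number","minimum":-1,"maximum":1},"claw":{"type":"number"}}}},"squeeze":{"type":"number"}},"required":["steps"]}

```bash
mkdir -p pics; cat > h.py <<'E'
import numpy as np, cv2
from cell import robot, read_camera, camera_params, nets
def ray(cam,px):
    p=camera_params(cam);R=np.array(p["R"]);t=np.array(p["t"])
    d=R.T@np.array([(px[1]-p["cx"])/p["fx"],(px[0]-p["cy"])/p["fy"],1.]);return -R.T@t,d
def at_z(cam,px,z):
    o,d=ray(cam,px);return o+d*(z-o[2])/d[2]
def proj(cam,X):
    p=camera_params(cam);c=np.array(p["R"])@np.array(X)+np.array(p["t"])
    return np.array([p["fy"]*c[1]/c[2]+p["cy"],p["fx"]*c[0]/c[2]+p["cx"]])
def cloud(cam,depth):
    p=camera_params(cam);v,u=np.mgrid[0:480,0:640]
    c=np.stack([(u-p["cx"])/p["fx"]*depth,(v-p["cy"])/p["fy"]*depth,depth],-1)
    return (c-np.array(p["t"]))@np.array(p["R"])
E
python3 - <<'E'
from h import *
np.set_printoptions(precision=4,suppress=True)
for c in("scene","top"):
    im,d=read_camera(c);cv2.imwrite(f"pics/{c}0.png",im);np.savez(f"{c}0.npz",im=im,d=d)
    o,_=ray(c,[0,0]);print(c,o,camera_params(c)["fx"],np.array(camera_params(c)["R"])[2])
    P=cloud(c,d)
    for q in["pan","tube_end","column_foot","tray","mass_62","mass_54","mass_46","mass_38","mass_62_mouth","mass_54_mouth","mass_46_mouth","beaker","bottle_a","bottle_b"]:
        for r in nets.landmark_of(c,q)[:4]:
            px=r["pixel"];i=np.clip(np.round(px).astype(int),0,[479,639]);print(q,round(r["conf"],2),np.round(px,1),P[i[0],i[1]])
print(robot.observe())
E
```

```text
scene [0.0418 1.0348 1.1514] 571.377143593428 [ 0.3572 -0.6472 -0.6735]
pan 0.67 [221.8 336.8] [ 0.5715 -0.0473  0.1045]
pan 0.55 [205.5 420.1] [ 0.4188 -0.3171  0.0243]
tube_end 0.85 [180.1 334.9] [ 0.5781 -0.0441  0.25  ]
column_foot 0.73 [230.  299.3] [ 0.6923 -0.0407  0.0295]
tray 0.78 [336.5 307.7] [0.4894 0.2718 0.0068]
tray 0.6 [219.9 338. ] [ 0.5722 -0.0549  0.1058]
mass_62 0.94 [378.4 246.3] [0.5613 0.4432 0.    ]
mass_62 0.74 [222.1 339.5] [ 0.5649 -0.0529  0.1029]
mass_62 0.74 [275.2 292.1] [0.6294 0.1102 0.0083]
mass_62 0.71 [335.1 273.6] [0.5662 0.3086 0.0062]
mass_54 0.94 [378.4 246.3] [0.5613 0.4432 0.    ]
mass_54 0.74 [222.1 339.5] [ 0.5649 -0.0529  0.1029]
mass_54 0.74 [275.2 292.1] [0.6294 0.1102 0.0083]
mass_54 0.71 [335.1 273.6] [0.5662 0.3086 0.0062]
mass_46 0.94 [378.4 246.3] [0.5613 0.4432 0.    ]
mass_46 0.74 [222.1 339.5] [ 0.5649 -0.0529  0.1029]
mass_46 0.74 [275.2 292.1] [0.6294 0.1102 0.0083]
mass_46 0.71 [335.1 273.6] [0.5662 0.3086 0.0062]
mass_38 0.94 [378.4 246.3] [0.5613 0.4432 0.    ]
mass_38 0.74 [222.1 339.5] [ 0.5649 -0.0529  0.1029]
mass_38 0.7
[... 2498 characters left out ...]
0173]
bottle_a 0.59 [300.7 288.1] [0.425  0.1035 0.0897]
bottle_a 0.51 [307.2 447.5] [ 0.4189 -0.3159  0.0791]
bottle_b 0.59 [300.7 288.1] [0.425  0.1035 0.0897]
bottle_b 0.51 [307.2 447.5] [ 0.4189 -0.3159  0.0791]
{'time': 1.5, 'qpos': array([-1.493 ,  0.342 ,  1.5241, -0.    ,  1.2754, -0.146 ]), 'qvel': array([-0.    ,  0.0004, -0.0002,  0.0005,  0.001 , -0.0006]), 'joint_efforts': array([  0.0003, -43.1128, -24.4475,   0.0719,   0.0486,   0.    ]), 'tool_pos': array([ 0.1165, -0.5119,  0.2267]), 'tool_rot': array([3.1415, 0.    , 0.2238]), 'contact_force': array([-0.7982, -0.3349, -0.636 ]), 'torque': array([-0.0025, -0.0094,  0.0264]), 'grip_force': 0.0, 'opening': 0.09190665851997577}
```

```bash
python3 - <<'E'
import cv2,numpy as np
t=cv2.imread("pics/top0.png")
cv2.imwrite("pics/t_crop.png",cv2.resize(t[190:340,140:340],None,fx=4,fy=4,interpolation=cv2.INTER_CUBIC))
E
```

```text
(no output)
```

View pics/scene0.png

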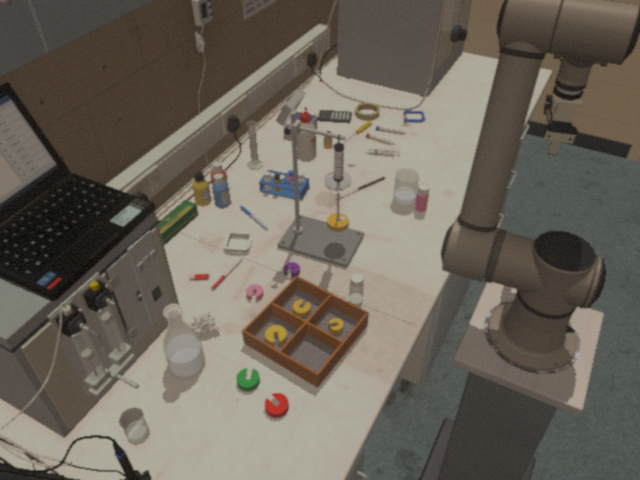

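View pics/top0.png

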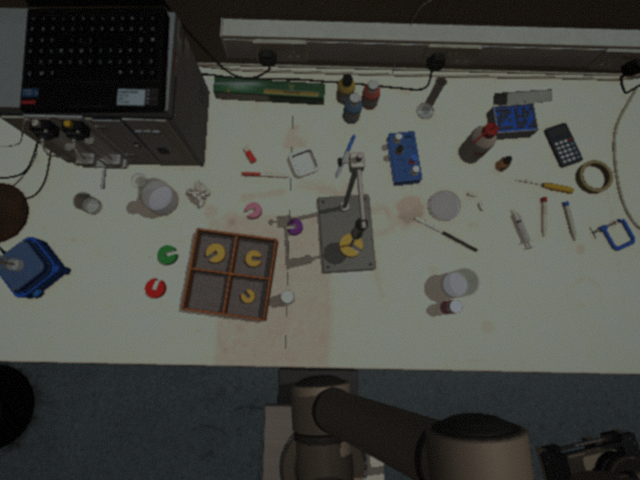

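View pics/t_crop.png

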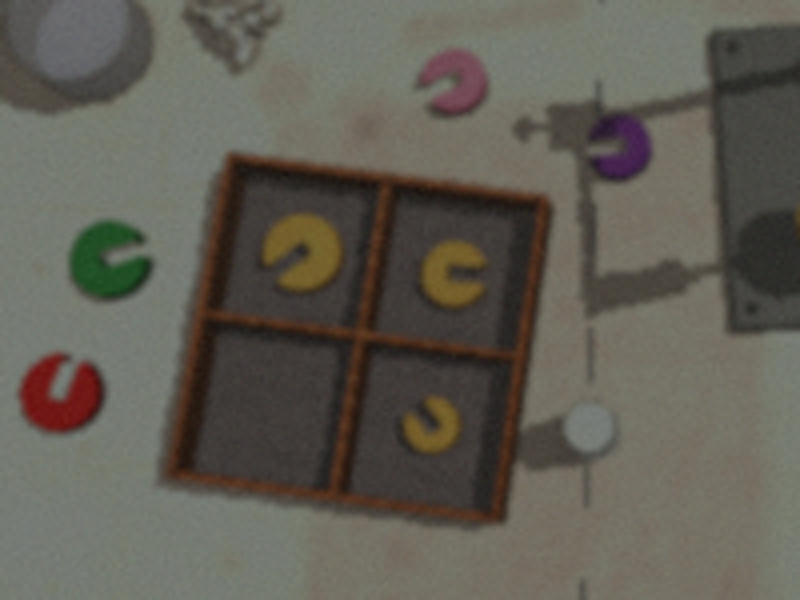

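```bash
cat > fit.py <<'E'
from h import *
from scipy.optimize import minimize
def outline(D,n=60):
    r=D/2;a0=np.arcsin(8/ r/1000);a=np.linspace(a0,2*np.pi-a0,n)
    e=np.stack([r*np.cos(a),r*np.sin(a)],1);b=r-.004
    s=[[b,-.005]]+[[.005*np.cos(t),.005*np.sin(t)] for t in np.linspace(-np.pi/2,-np.pi*1.5,9)]+[[b,.005]]
    return np.vstack([e,s])
def projn(p,X):
    c=X@np.array(p["R"]).T+np.array(p["t"]);return np.stack([p["fx"]*c[:,0]/c[:,2]+p["cx"],p["fy"]*c[:,1]/c[:,2]+p["cy"]],1)
S=6
def render(cam,D,x,y,z,a,box):
    p=camera_params(cam);o=outline(D);R=np.array([[np.cos(a),np.sin(a)],[-np.sin(a),np.cos(a)]]);xy=o@R+[x,y]
    f=lambda zz:np.round(((projn(p,np.c_[xy,np.full(len(xy),zz)])-[box[0],box[1]]+.5)*S)*16).astype(np.int32)
    im=np.zeros(((box[3]-box[1])*S,(box[2]-box[0])*S),np.uint8)
    t,b=f(z+.018),f(z)
    for q in (t,b):cv2.fillPoly(im,[q],255,shift=4)
    for i in range(len(t)):
        j=(i+1)%len(t);cv2.fillConvexPoly(im,cv2.convexHull(np.array([t[i],t[j],b[j],b[i]])),255,shift=4)
    return cv2.resize(im,(box[2]-box[0],box[3]-box[1]),interpolation=cv2.INTER_AREA)/255.
def brass(im):
    h=cv2.cvtColor(im,cv2.COLOR_BGR2HSV).astype(float)
    m=((h[...,0]>15)&(h[...,0]<34)&(h[...,1]>85)&(h[...,2]>60)).astype(np.uint8)
    return m
def fit(ims,D,x,y,z,a0,cams=("scene","top"),fixz=False):
    data=[]
    for c in cams:
        q=proj(c,[x,y,z+.009])[::-1].astype(int);b=[q[0]-24,q[1]-22,q[0]+24,q[1]+22]
        data.append((c,b,cv2.GaussianBlur(brass(ims[c])[b[1]:b[3],b[0]:b[2]].astype(float),(3,3),.6)))
    def cost(v):
        return sum(np.sum((cv2.GaussianBlur(render(c,D,v[0]/1000,v[1]/1000,z if fixz else v[2]/1000,v[3]/30,b),(3,3),.6)-m)**2) for c,b,m in data)
    best=None
    for a in a0:
        v0=np.array([x*1000,y*1000,z*1000,a*30]);sim=np.vstack([v0]+[v0+d for d in np.diag([4,4,3,12.])])
        r=minimize(cost,v0,method="Nelder-Mead",options=dict(initial_simplex=sim,xatol=.03,fatol=.01,maxiter=400))
        if best is None or r.fun<best.fun:best=r
    return np.r_[best.x[:3],np.degrees(best.x[3]/30)],best.fun
E
python3 - <<'E'
from fit import *
np.set_printoptions(precision=3,suppress=True)
ims={c:np.load(f"{c}0.npz")["im"] for c in("scene","top")}
A=np.radians([0,60,120,180,240,300])
m=brass(ims["top"]);n,l,st,ce=cv2.connectedComponentsWithStats(m)
cs=[(st[i,4],ce[i]) for i in range(1,n) if st[i,4]>60 and 140<ce[i][0]<380 and ce[i][1]>190]
for s,c in cs:
    w=at_z("top",c[::-1],.014);print("comp",s,c,w)
for D,c in((.054,(215,253)),(.046,(254,258)),(.038,(247.5,296))):
    w=at_z("top",c[::-1],.014);print(D)
    print(" both",*fit(ims,D,w[0],w[1],.005,A)," top",*fit(ims,D,w[0],w[1],.005,A,("top",),True)," scene",*fit(ims,D,w[0],w[1],.005,A,("scene",),True))
# axis of the hanger
def tri(pa,pb):
    o1,d1=ray("scene",pa);o2,d2=ray("top",pb);A_=np.stack([d1,-d2],1);s=np.linalg.lstsq(A_,o2-o1,rcond=None)[0]
    return (o1+d1*s[0]+o2+d2*s[1])/2,np.linalg.norm(o1+d1*s[0]-o2-d2*s[1])
print("tube",tri([180.1,334.9],[233.5,352.2]),"pan",tri([221.8,336.8],[244.8,349.1]),"foot",tri([230,299.3],[207.8,345.7]))
for c,p in(("scene",[180.1,334.9]),("top",[233.5,352.2])):print(at_z(c,p,.245))
for c,p in(("scene",[221.8,336.8]),("top",[244.8,349.1])):print(at_z(c,p,.085))
a=cv2.resize(ims["top"][205:275,315:395],(560,490),interpolation=cv2.INTER_CUBIC)
b=cv2.resize(ims["scene"][165:265,290:380],(240*2-40,490),interpolation=cv2.INTER_CUBIC)
cv2.imwrite("pics/hang.png",np.hstack([a[:, :380],b[:, :420]]) )
E
```

```text
comp 281 [347.068 245.687] [ 0.588 -0.055  0.014]
comp 81 [358.309 243.099] [ 0.596 -0.087  0.014]
comp 302 [215.682 252.381] [0.56  0.315 0.014]
comp 210 [252.538 258.052] [0.546 0.211 0.014]
comp 150 [248.107 296.373] [0.439 0.218 0.014]
0.054
 both [557.801 314.687  11.538 125.401] 16.89189569212507  top [559.622 316.409  10.808 125.504] 5.836171838243427  scene [560.116 310.499   0.375 126.472] 8.371478108035708
0.046Traceback (most recent call last):
  File "<stdin>", line 11, in <module>
  File "fit.py", line 34, in fit
    r=minimize(cost,v0,method="Nelder-Mead",options=dict(initial_simplex=sim,xatol=.03,fatol=.01,maxiter=400))
    res = _minimize_neldermead(fun, x0, args, callback, bounds=bounds,
                               **options)
    fxcc = func(xcc)
    fx = function(np.copy(x), *(wrapper_args + args))
  File "fit.py", line 30, in cost
    return sum(np.sum((cv2.GaussianBlur(render(c,D,v[0]/1000,v[1]/1000,z if fixz else v[2]/1000,v[3]/30,b),(3,3),.6)-m)**2) for c,b,m in data)
  File "fit.py", line 30, in <genexpr>
    return sum(np.sum((cv2.GaussianBlur(render(c,D,v[0]/1000,v[1]/1000,z if fixz else v[2]/1000,v[3]/30,b),(3,3),.6)-m)**2) for c,b,m in data)
                                        ~~~~~~^^^^^^^^^^^^^^^^^^^^^^^^^^^^^^^^^^^^^^^^^^^^^^^^^^^^^^^^^^^^
  File "fit.py", line 12, in render
    p=camera_params(cam);o=outline(D);R=np.array([[np.cos(a),np.sin(a)],[-np.sin(a),np.cos(a)]]);xy=o@R+[x,y]
ValueError: time passes only in moves, steps and waits
```

```bash
sed -i 's/^def ray/import functools\ncamera_params=functools.lru_cache(camera_params)\ndef ray/' h.py
python3 - <<'E'
from fit import *
np.set_printoptions(precision=3,suppress=True,linewidth=150)
ims={c:np.load(f"{c}0.npz")["im"] for c in("scene","top")}
ds={c:np.load(f"{c}0.npz")["d"] for c in("scene","top")}
h=cv2.cvtColor(ims["scene"],cv2.COLOR_BGR2HSV)
print(*[tuple(h[r,276]) for r in range(320,350)])
A=np.radians([0,60,120,180,240,300])
for D,c in((.054,(215,253)),(.046,(254,258)),(.038,(247.5,296))):
    w=at_z("top",c[::-1],.014);print(D)
    print(" both",*fit(ims,D,w[0],w[1],.005,A)," top",*fit(ims,D,w[0],w[1],.005,A,("top",),True)," scene",*fit(ims,D,w[0],w[1],.005,A,("scene",),True))
    for cam in ims:
        P=cloud(cam,ds[cam]);k=(np.hypot(P[...,0]-w[0],P[...,1]-w[1])<.04)&(brass(ims[cam])>0)&(ds[cam]>0)
        print("  depth",cam,np.percentile(P[k],[5,50,95],axis=0).round(4).tolist(),np.median(P[(np.hypot(P[...,0]-.4,P[...,1]+.1)<.05)][:,2]))
def tri(pa,pb):
    o1,d1=ray("scene",pa);o2,d2=ray("top",pb);A_=np.stack([d1,-d2],1);s=np.linalg.lstsq(A_,o2-o1,rcond=None)[0]
    return (o1+d1*s[0]+o2+d2*s[1])/2,np.linalg.norm(o1+d1*s[0]-o2-d2*s[1])
print("tube",tri([180.1,334.9],[233.5,352.2]),"pan",tri([221.8,336.8],[244.8,349.1]),"foot",tri([230,299.3],[207.8,345.7]))
for c,p in(("scene",[180.1,334.9]),("top",[233.5,352.2])):print(at_z(c,p,.245))
for c,p in(("scene",[221.8,336.8]),("top",[244.8,349.1])):print(at_z(c,p,.085))
a=cv2.resize(ims["top"][205:275,315:395],(560,490),interpolation=cv2.INTER_CUBIC)[:,100:480]
b=cv2.resize(ims["scene"][165:265,295:378],(407,490),interpolation=cv2.INTER_CUBIC)
cv2.imwrite("pics/hang.png",np.hstack([a,b]))
E
```

```text
(np.uint8(15), np.uint8(34), np.uint8(76)) (np.uint8(15), np.uint8(45), np.uint8(80)) (np.uint8(15), np.uint8(39), np.uint8(78)) (np.uint8(12), np.uint8(59), np.uint8(86)) (np.uint8(20), np.uint8(104), np.uint8(115)) (np.uint8(22), np.uint8(153), np.uint8(155)) (np.uint8(22), np.uint8(170), np.uint8(170)) (np.uint8(23), np.uint8(175), np.uint8(173)) (np.uint8(23), np.uint8(162), np.uint8(175)) (np.uint8(23), np.uint8(164), np.uint8(174)) (np.uint8(23), np.uint8(170), np.uint8(170)) (np.uint8(22), np.uint8(163), np.uint8(158)) (np.uint8(20), np.uint8(171), np.uint8(130)) (np.uint8(18), np.uint8(155), np.uint8(115)) (np.uint8(19), np.uint8(152), np.uint8(109)) (np.uint8(16), np.uint8(131), np.uint8(103)) (np.uint8(13), np.uint8(82), np.uint8(90)) (np.uint8(10), np.uint8(45), np.uint8(85)) (np.uint8(12), np.uint8(37), np.uint8(90)) (np.uint8(12), np.uint8(35), np.uint8(108)) (np.uint8(13), np.uint8(42), np.uint8(108)) (np.uint8(8), np.uint8(36), np.uint8(114)) (np.uint8(10), np.uint8(42), np.uint8(109)) (np.uint8(9), np.uint8(38), np.uint8(106)) (np.uint8(11), np.uint8(47), np.uint8(109
[... 1058 characters left out ...]
41 218.536   9.95   39.021] 13.40443756827607  top [440.364 219.684   3.696 399.64 ] 2.4114018959782744  scene [441.518 214.961   9.189  39.525] 11.035269528781171
  depth scene [[0.424, 0.1937, 0.0029], [0.4379, 0.2171, 0.02], [0.4573, 0.2352, 0.0249]] -0.0022176835658434067
  depth top [[0.423, 0.2016, 0.0056], [0.4373, 0.2164, 0.0231], [0.4556, 0.235, 0.0277]] 0.0007628462519031257
tube (array([ 0.577, -0.047,  0.248]), np.float64(0.0042419924657064526)) pan (array([ 0.575, -0.053,  0.099]), np.float64(7.23238129119589e-05)) foot (array([ 0.696, -0.05 ,  0.021]), np.float64(0.00030322726058848676))
[ 0.581 -0.05   0.245]
[ 0.576 -0.048  0.245]
[ 0.582 -0.068  0.085]
[ 0.578 -0.055  0.085]
```

View pics/hang.png

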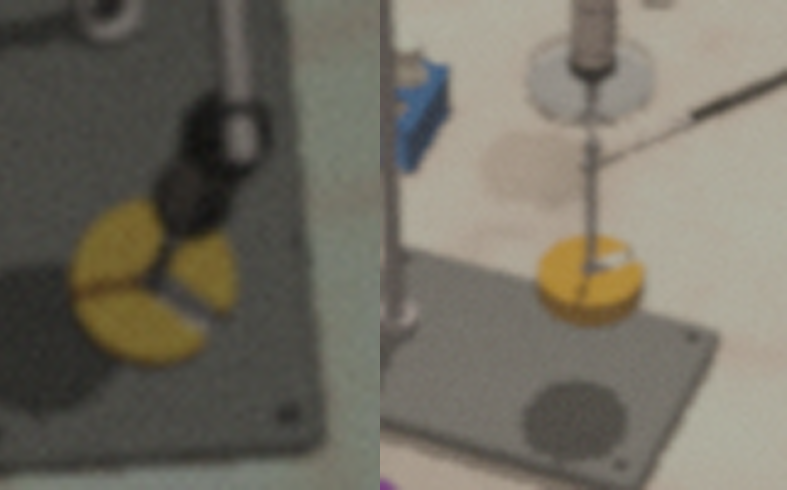

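```bash
cat > plan.py <<'E'
from h import *
from scipy.spatial.transform import Rotation as Ro
def down(yaw): return Ro.from_euler("xyz",[np.pi,0,np.radians(yaw)])
def tilt(az,th,flip=0):   # tool z along azimuth az, th from vertical (deg), closing axis horizontal
    a,t=np.radians([az,th]);z=np.array([np.sin(t)*np.cos(a),np.sin(t)*np.sin(a),-np.cos(t)])
    y=np.array([-np.sin(a),np.cos(a),0])*(-1 if flip else 1);return Ro.from_matrix(np.stack([np.cross(y,z),y,z],1))
def now():
    s=robot.observe();return np.array(s["tool_pos"]),Ro.from_euler("xyz",s["tool_rot"]),s
def legs(p,R,T):
    for q,Q in T:
        q=np.array(q,float);d=R.inv().apply(q-p)/.75;w=(R.inv()*Q).as_rotvec()/(np.pi/4)
        n=max(np.linalg.norm(q-p)/.0417,np.degrees((R.inv()*Q).magnitude())/7.16)
        print("xyz",d.round(4).tolist(),"r",w.round(4).tolist(),"rows %.1f"%n);p,R=q,Q
E
python3 - <<'E'
from plan import *
from fit import *
np.set_printoptions(precision=3,suppress=True)
p,R,s=now()
legs(p,R,[([.38,-.2,.25],down(57.5)),([.45,.15,.22],down(102)),([.559,.314,.1],down(126)),([.559,.314,.009],down(126))])
ims={c:np.load(f"{c}0.npz")["im"] for c in("scene","top")}
A=np.radians([-150,-128,-100])
for k in(("scene","top"),("top",),("scene",)):print(k,*fit(ims,.062,.576,-.052,.086,A,k,len(k)==1))
E
```

```text
xyz [0.4348, -0.3276, -0.0311] r [0.0001, 0.0001, -0.9928] rows 9.8
xyz [0.4437, -0.172, 0.04] r [-0.0, 0.0, -0.9889] rows 8.6
xyz [0.1837, 0.1876, 0.16] r [0.0, 0.0, -0.5333] rows 5.5
xyz [0.0, -0.0, 0.1213] r [0.0, 0.0, 0.0] rows 2.2
('scene', 'top') [ 575.656  -56.815   87.857 -123.508] 68.78724024342682
('top',) [ 576.259  -57.046   92.196 -122.712] 42.027756257011745
('scene',) [ 576.712  -58.702   87.543 -114.999] 24.850957205308777
```

Request:
{"name": "step_arm", "arguments": {"steps": [{"x": 0.435,"y": -0.328,"z": -0.031,"rz": -0.993,"claw": 0.45},{"x": 0.435,"y": -0.328,"z": -0.031,"rz": -0.993,"claw": 0.45},{"x": 0.435,"y": -0.328,"z": -0.031,"rz": -0.993,"claw": 0.45},{"x": 0.435,"y": -0.328,"z": -0.031,"rz": -0.993,"claw": 0.45},{"x": 0.435,"y": -0.328,"z": -0.031,"rz": -0.993,"claw": 0.45},{"x": 0.435,"y": -0.328,"z": -0.031,"rz": -0.993,"claw": 0.45},{"x": 0.435,"y": -0.328,"z": -0.031,"rz": -0.993,"claw": 0.45},{"x": 0.435,"y": -0.328,"z": -0.031,"rz": -0.993,"claw": 0.45},{"x": 0.435,"y": -0.328,"z": -0.031,"rz": -0.993,"claw": 0.45},{"x": 0.435,"y": -0.328,"z": -0.031,"rz": -0.993,"claw": 0.45}]}}

```text
$.steps[0]: bad value
```

Request:
{"name": "step_arm", "arguments": {"steps": [{"x": 0.444,"y": -0.172,"z": 0.04,"rz": -0.989,"claw": 0.45},{"x": 0.444,"y": -0.172,"z": 0.04,"rz": -0.989,"claw": 0.45},{"x": 0.444,"y": -0.172,"z": 0.04,"rz": -0.989,"claw": 0.45},{"x": 0.444,"y": -0.172,"z": 0.04,"rz": -0.989,"claw": 0.45},{"x": 0.444,"y": -0.172,"z": 0.04,"rz": -0.989,"claw": 0.45},{"x": 0.444,"y": -0.172,"z": 0.04,"rz": -0.989,"claw": 0.45},{"x": 0.444,"y": -0.172,"z": 0.04,"rz": -0.989,"claw": 0.45},{"x": 0.444,"y": -0.172,"z": 0.04,"rz": -0.989,"claw": 0.45},{"x": 0.444,"y": -0.172,"z": 0.04,"rz": -0.989,"claw": 0.45}]}}

```text
$.steps[0]: bad value
```

Request:
{"name": "step_arm", "arguments": {"steps": [{"x": 0.184,"y": 0.188,"z": 0.16,"rz": -0.533,"claw": 0.45},{"x": 0.184,"y": 0.188,"z": 0.16,"rz": -0.533,"claw": 0.45},{"x": 0.184,"y": 0.188,"z": 0.16,"rz": -0.533,"claw": 0.45},{"x": 0.184,"y": 0.188,"z": 0.16,"rz": -0.533,"claw": 0.45},{"x": 0.184,"y": 0.188,"z": 0.16,"rz": -0.533,"claw": 0.45},{"x": 0.184,"y": 0.188,"z": 0.16,"rz": -0.533,"claw": 0.45},{"x": 0.184,"y": 0.188,"z": 0.16,"rz": -0.533,"claw": 0.45}]}}

```text
$.steps[0]: bad value
```

Request:
{"name": "step_arm", "arguments": {"steps": [{"x": 0.435,"y": -0.328,"z": -0.031,"rx": 0,"ry": 0,"rz": -0.993,"claw": 0.45},{"x": 0.435,"y": -0.328,"z": -0.031,"rx": 0,"ry": 0,"rz": -0.993,"claw": 0.45},{"x": 0.435,"y": -0.328,"z": -0.031,"rx": 0,"ry": 0,"rz": -0.993,"claw": 0.45},{"x": 0.435,"y": -0.328,"z": -0.031,"rx": 0,"ry": 0,"rz": -0.993,"claw": 0.45},{"x": 0.435,"y": -0.328,"z": -0.031,"rx": 0,"ry": 0,"rz": -0.993,"claw": 0.45},{"x": 0.435,"y": -0.328,"z": -0.031,"rx": 0,"ry": 0,"rz": -0.993,"claw": 0.45},{"x": 0.435,"y": -0.328,"z": -0.031,"rx": 0,"ry": 0,"rz": -0.993,"claw": 0.45},{"x": 0.435,"y": -0.328,"z": -0.031,"rx": 0,"ry": 0,"rz": -0.993,"claw": 0.45},{"x": 0.435,"y": -0.328,"z": -0.031,"rx": 0,"ry": 0,"rz": -0.993,"claw": 0.45},{"x": 0.435,"y": -0.328,"z": -0.031,"rx": 0,"ry": 0,"rz": -0.993,"claw": 0.45}]}}

```text
time: 2.33
tool_pos: [0.3813, -0.1973, 0.2504]
tool_rot: [3.141, -0.0, 1.004]
contact_force: [-0.5, -0.4, 0.0]
opening: 0.0667
grip_force: 0.0
```

Request:
{"name": "step_arm", "arguments": {"steps": [{"x": 0.444,"y": -0.172,"z": 0.04,"rx": 0,"ry": 0,"rz": -0.989,"claw": 0.45},{"x": 0.444,"y": -0.172,"z": 0.04,"rx": 0,"ry": 0,"rz": -0.989,"claw": 0.45},{"x": 0.444,"y": -0.172,"z": 0.04,"rx": 0,"ry": 0,"rz": -0.989,"claw": 0.45},{"x": 0.444,"y": -0.172,"z": 0.04,"rx": 0,"ry": 0,"rz": -0.989,"claw": 0.45},{"x": 0.444,"y": -0.172,"z": 0.04,"rx": 0,"ry": 0,"rz": -0.989,"claw": 0.45},{"x": 0.444,"y": -0.172,"z": 0.04,"rx": 0,"ry": 0,"rz": -0.989,"claw": 0.45},{"x": 0.444,"y": -0.172,"z": 0.04,"rx": 0,"ry": 0,"rz": -0.989,"claw": 0.45},{"x": 0.444,"y": -0.172,"z": 0.04,"rx": 0,"ry": 0,"rz": -0.989,"claw": 0.45},{"x": 0.444,"y": -0.172,"z": 0.04,"rx": 0,"ry": 0,"rz": -0.989,"claw": 0.45}]}}

```text
time: 3.08
tool_pos: [0.4501, 0.1542, 0.2197]
tool_rot: [3.141, -0.001, 1.783]
contact_force: [-0.8, -0.3, -0.4]
opening: 0.0668
grip_force: 0.0
```

Request:
{"name": "step_arm", "arguments": {"steps": [{"x": 0.184,"y": 0.188,"z": 0.16,"rx": 0,"ry": 0,"rz": -0.533,"claw": 0.45},{"x": 0.184,"y": 0.188,"z": 0.16,"rx": 0,"ry": 0,"rz": -0.533,"claw": 0.45},{"x": 0.184,"y": 0.188,"z": 0.16,"rx": 0,"ry": 0,"rz": -0.533,"claw": 0.45},{"x": 0.184,"y": 0.188,"z": 0.16,"rx": 0,"ry": 0,"rz": -0.533,"claw": 0.45},{"x": 0.184,"y": 0.188,"z": 0.16,"rx": 0,"ry": 0,"rz": -0.533,"claw": 0.45},{"x": 0.184,"y": 0.188,"z": 0.16,"rx": 0,"ry": 0,"rz": -0.533,"claw": 0.45},{"x": 0.184,"y": 0.188,"z": 0.16,"rx": 0,"ry": 0,"rz": -0.533,"claw": 0.45}]}}

```text
time: 3.67
tool_pos: [0.5591, 0.3174, 0.0957]
tool_rot: [-3.138, -0.002, 2.201]
contact_force: [-1.0, -2.4, 1.3]
opening: 0.0665
grip_force: 0.0
```

```bash
python3 - <<'E'
from plan import *
p,R,s=now();print(p,s["tool_rot"],s["qpos"],s["time"])
legs(p,R,[([.559,.314,.009],down(126))])
im,d=read_camera("scene")
for f,n in((-1,"a"),(1,"b")):   # where fingers project: check against mass
    print(proj("scene",p),proj("scene",[p[0],p[1],.014]))
cv2.imwrite("pics/pick.png",cv2.resize(im[230:390,180:400],None,fx=3,fy=3,interpolation=cv2.INTER_CUBIC))
E
```

```text
[0.55905827 0.31735818 0.09566296] [-3.13773394e+00 -1.50461471e-03  2.20138627e+00] [ 3.96894315e-01  6.74994594e-01  1.33764672e+00  6.29480646e-04
  1.13305366e+00 -2.33966536e-01] 3.6667
xyz [-0.0037, -0.0023, 0.1156] r [-0.0049, -0.0019, 0.0029] rows 2.1
[315.37858167 272.40862094] [336.6424369  274.42342421]
[315.37858167 272.40862094] [336.6424369  274.42342421]
```

View pics/pick.png

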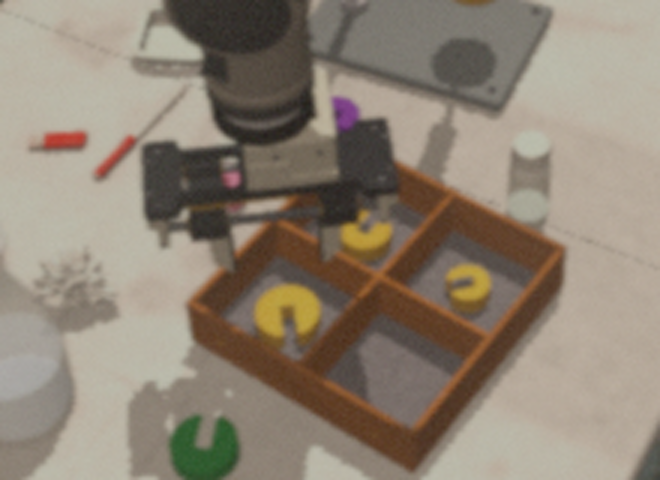

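Request:
{"name": "step_arm", "arguments": {"steps": [{"x": 0,"y": 0,"z": 0.05,"rx": 0,"ry": 0,"rz": 0,"claw": 0.45},{"x": 0,"y": 0,"z": 0.09,"rx": 0,"ry": 0,"rz": 0,"claw": 0.45},{"x": 0,"y": 0,"z": 0.121,"rx": 0,"ry": 0,"rz": 0,"claw": 0.45},{"x": 0,"y": 0,"z": 0.121,"rx": 0,"ry": 0,"rz": 0,"claw": 0.45},{"x": 0,"y": 0,"z": 0.121,"rx": 0,"ry": 0,"rz": 0,"claw": 0.45},{"x": 0,"y": 0,"z": 0.121,"rx": 0,"ry": 0,"rz": 0,"claw": 0.45}]}}

```text
time: 4.22
tool_pos: [0.5597, 0.3143, 0.0106]
tool_rot: [3.14, 0.0, 2.198]
contact_force: [0.5, 0.1, 0.2]
opening: 0.0663
grip_force: 0.0
```

Request:
{"name": "step_arm", "arguments": {"steps": [{"x": 0,"y": 0,"z": 0,"rx": 0,"ry": 0,"rz": 0,"claw": 0.0},{"x": 0,"y": 0,"z": 0,"rx": 0,"ry": 0,"rz": 0,"claw": -0.2},{"x": 0,"y": 0,"z": 0,"rx": 0,"ry": 0,"rz": 0,"claw": -0.3},{"x": 0,"y": 0,"z": 0,"rx": 0,"ry": 0,"rz": 0,"claw": -0.3},{"x": 0,"y": 0,"z": 0,"rx": 0,"ry": 0,"rz": 0,"claw": -0.3}], "squeeze": 25}}

```text
time: 4.63
tool_pos: [0.5593, 0.3146, 0.0102]
tool_rot: [-3.142, 0.0, 2.199]
contact_force: [-2.1, -1.9, 7.1]
opening: 0.0529
grip_force: 25.0
```

```bash
python3 - <<'E'
from plan import *
p,R,s=now();print(s)
E
```

```text
{'time': 4.6333, 'qpos': array([ 3.93214353e-01,  7.73601631e-01,  1.41135637e+00, -5.30949297e-04,
        9.56587227e-01, -2.34796535e-01]), 'qvel': array([-5.14231043e-04,  1.28509695e-03,  7.88895906e-04, -4.07825271e-04,
        7.60597370e-04,  9.23998166e-05]), 'joint_efforts': array([ 5.69466501e-01, -5.53612232e+01, -1.99631166e+01,  3.77070336e-01,
       -1.06924966e+00, -3.27555416e-02]), 'tool_pos': array([0.55929376, 0.31456777, 0.010198  ]), 'tool_rot': array([-3.14153777e+00,  4.33034697e-04,  2.19911321e+00]), 'contact_force': array([-2.1091634 , -1.87990943,  7.13152865]), 'torque': array([-0.4263468 ,  0.37272039, -0.03132205]), 'grip_force': 25.000849376956467, 'opening': 0.05286479242163812}
```

```bash
python3 - <<'E'
from plan import *
p=np.array([.559,.314,.0093]);R=down(126)
legs(p,R,[([.559,.314,.14],down(126)),([.46,.12,.14],down(100)),([.44,-.12,.14],down(75.5)),([.44,-.12,.006],down(75.5))])
E
```

```text
xyz [0.0, 0.0, -0.1743] r [0.0, 0.0, 0.0] rows 3.1
xyz [-0.1317, -0.2588, -0.0] r [0.0, -0.0, 0.5778] rows 5.2
xyz [-0.3105, -0.0818, -0.0] r [0.0, -0.0, 0.5444] rows 5.8
xyz [0.0, -0.0, 0.1787] r [0.0, 0.0, 0.0] rows 3.2
```

Request:
{"name": "step_arm", "arguments": {"steps": [{"x": 0,"y": 0,"z": -0.03,"rx": 0,"ry": 0,"rz": 0,"claw": -0.3},{"x": 0,"y": 0,"z": -0.08,"rx": 0,"ry": 0,"rz": 0,"claw": -0.3},{"x": 0,"y": 0,"z": -0.13,"rx": 0,"ry": 0,"rz": 0,"claw": -0.3},{"x": 0,"y": 0,"z": -0.174,"rx": 0,"ry": 0,"rz": 0,"claw": -0.3}]}}

```text
time: 4.97
tool_pos: [0.5592, 0.3149, 0.1414]
tool_rot: [3.141, 0.0, 2.199]
contact_force: [1.4, 1.0, -1.5]
opening: 0.0529
grip_force: 25.0
```

Request:
{"name": "step_arm", "arguments": {"steps": [{"x": -0.132,"y": -0.259,"z": 0,"rx": 0,"ry": 0,"rz": 0.578,"claw": -0.3},{"x": -0.132,"y": -0.259,"z": 0,"rx": 0,"ry": 0,"rz": 0.578,"claw": -0.3},{"x": -0.132,"y": -0.259,"z": 0,"rx": 0,"ry": 0,"rz": 0.578,"claw": -0.3},{"x": -0.132,"y": -0.259,"z": 0,"rx": 0,"ry": 0,"rz": 0.578,"claw": -0.3},{"x": -0.132,"y": -0.259,"z": 0,"rx": 0,"ry": 0,"rz": 0.578,"claw": -0.3},{"x": -0.132,"y": -0.259,"z": 0,"rx": 0,"ry": 0,"rz": 0.578,"claw": -0.3}]}}

```text
time: 5.47
tool_pos: [0.4566, 0.1168, 0.1393]
tool_rot: [-3.137, 0.001, 1.743]
contact_force: [0.7, 0.4, -2.5]
opening: 0.0529
grip_force: 25.0
```

Request:
{"name": "step_arm", "arguments": {"steps": [{"x": -0.3105,"y": -0.082,"z": 0,"rx": 0,"ry": 0,"rz": 0.544,"claw": -0.3},{"x": -0.3105,"y": -0.082,"z": 0,"rx": 0,"ry": 0,"rz": 0.544,"claw": -0.3},{"x": -0.3105,"y": -0.082,"z": 0,"rx": 0,"ry": 0,"rz": 0.544,"claw": -0.3},{"x": -0.3105,"y": -0.082,"z": 0,"rx": 0,"ry": 0,"rz": 0.544,"claw": -0.3},{"x": -0.3105,"y": -0.082,"z": 0,"rx": 0,"ry": 0,"rz": 0.544,"claw": -0.3},{"x": -0.3105,"y": -0.082,"z": 0,"rx": 0,"ry": 0,"rz": 0.544,"claw": -0.3},{"x": -0.3105,"y": -0.082,"z": 0,"rx": 0,"ry": 0,"rz": 0.544,"claw": -0.3}]}}

```text
time: 6.05
tool_pos: [0.4403, -0.1249, 0.1399]
tool_rot: [3.139, 0.002, 1.313]
contact_force: [0.3, -0.5, -3.1]
opening: 0.0529
grip_force: 25.0
```

Request:
{"name": "step_arm", "arguments": {"steps": [{"x": 0,"y": 0,"z": 0.05,"rx": 0,"ry": 0,"rz": 0,"claw": -0.3},{"x": 0,"y": 0,"z": 0.1,"rx": 0,"ry": 0,"rz": 0,"claw": -0.3},{"x": 0,"y": 0,"z": 0.14,"rx": 0,"ry": 0,"rz": 0,"claw": -0.3},{"x": 0,"y": 0,"z": 0.16,"rx": 0,"ry": 0,"rz": 0,"claw": -0.3},{"x": 0,"y": 0,"z": 0.17,"rx": 0,"ry": 0,"rz": 0,"claw": -0.3},{"x": 0,"y": 0,"z": 0.178,"rx": 0,"ry": 0,"rz": 0,"claw": -0.3},{"x": 0,"y": 0,"z": 0.178,"rx": 0,"ry": 0,"rz": 0,"claw": -0.3}]}}

```text
time: 6.63
tool_pos: [0.4405, -0.1193, 0.006]
tool_rot: [3.142, -0.0, 1.318]
contact_force: [0.0, 0.0, -1.7]
opening: 0.0529
grip_force: 25.0
```

Request:
{"name": "step_arm", "arguments": {"steps": [{"x": 0,"y": 0,"z": 0.001,"rx": 0,"ry": 0,"rz": 0,"claw": 0.0},{"x": 0,"y": 0,"z": 0.001,"rx": 0,"ry": 0,"rz": 0,"claw": 0.4},{"x": 0,"y": 0,"z": 0.001,"rx": 0,"ry": 0,"rz": 0,"claw": 0.45},{"x": 0,"y": 0,"z": -0.04,"rx": 0,"ry": 0,"rz": 0,"claw": 0.45},{"x": 0,"y": 0,"z": -0.09,"rx": 0,"ry": 0,"rz": 0,"claw": 0.45},{"x": 0,"y": 0,"z": -0.13,"rx": 0,"ry": 0,"rz": 0,"claw": 0.45}]}}

```text
time: 7.13
tool_pos: [0.4405, -0.1196, 0.1062]
tool_rot: [3.14, 0.0, 1.318]
contact_force: [1.3, -0.5, -0.2]
opening: 0.0665
grip_force: 0.0
```

```bash
python3 - <<'E'
from plan import *
from fit import *
np.set_printoptions(precision=3,suppress=True)
p,R,s=now();print(p,s["tool_rot"],s["opening"])
im,d=read_camera("scene");it,dt=read_camera("top");np.savez("s1.npz",im=im,it=it)
ims=dict(scene=im,top=it);A=np.radians([60,75,90])
for k in(("scene","top"),("top",),("scene",)):print(k,*fit(ims,.054,.4405,-.1193,.0,A,k,len(k)==1))
C=np.array([.4405,-.1193,0]);a=np.radians(55);u=np.array([np.cos(a),np.sin(a),0]);Q=tilt(55,50,1);z=Q.apply([0,0,1])
T=C+.0095*u+[0,0,.0105];p0=np.array([.4405,-.1193,.1028]);R0=down(75.5)
legs(p0,R0,[(T-.08*z,Q),(T,Q)])
E
```

```text
[ 0.441 -0.12   0.106] [3.14  0.    1.318] 0.06654550930956458
('scene', 'top') [ 443.754 -121.886   -0.605   84.527] 278.4086936926635
('top',) [ 444.731 -122.849   -2.723  113.72 ] 250.12107148409902
('scene',) [ 443.051 -121.35     1.375   82.429] 23.131636475016418
xyz [-0.0647, -0.0242, 0.0545] r [-0.1987, 1.0989, 0.4262] rows 7.5
xyz [0.0, 0.0, 0.1067] r [0.0, 0.0, 0.0] rows 1.9
```

```bash
python3 - <<'E'
from plan import *
C=np.array([.441,-.119,0]);a=np.radians(55);u=np.array([np.cos(a),np.sin(a),0]);Q=tilt(55,50,1);z=Q.apply([0,0,1])
T=C+.0095*u+[0,0,.0105];p0=np.array([.4405,-.1193,.1045]);R0=down(75.5)
legs(p0,R0,[(T-.08*z+[0,0,.03],tilt(60,35,1)),(T-.08*z,Q),(T,Q)]);print(T)
E
```

```text
xyz [-0.0641, -0.0236, 0.0168] r [-0.1052, 0.773, 0.3336] rows 5.3
xyz [-0.0229, 0.0, 0.0328] r [-0.0753, 0.3331, 0.0822] rows 2.2
xyz [0.0, 0.0, 0.1067] r [0.0, 0.0, 0.0] rows 1.9
[ 0.44644898 -0.11121806  0.0105    ]
```

Request:
{"name": "step_arm", "arguments": {"steps": [{"x": -0.064,"y": -0.0235,"z": 0.017,"rx": -0.105,"ry": 0.773,"rz": 0.334,"claw": 0.45},{"x": -0.064,"y": -0.0235,"z": 0.017,"rx": -0.105,"ry": 0.773,"rz": 0.334,"claw": 0.45},{"x": -0.064,"y": -0.0235,"z": 0.017,"rx": -0.105,"ry": 0.773,"rz": 0.334,"claw": 0.45},{"x": -0.064,"y": -0.0235,"z": 0.017,"rx": -0.105,"ry": 0.773,"rz": 0.334,"claw": 0.45},{"x": -0.064,"y": -0.0235,"z": 0.017,"rx": -0.105,"ry": 0.773,"rz": 0.334,"claw": 0.45},{"x": -0.064,"y": -0.0235,"z": 0.017,"rx": -0.105,"ry": 0.773,"rz": 0.334,"claw": 0.45}]}}

```text
time: 7.73
tool_pos: [0.4109, -0.163, 0.0907]
tool_rot: [3.141, -0.616, 1.042]
contact_force: [0.4, -0.8, 0.2]
opening: 0.0666
grip_force: 0.0
```

Request:
{"name": "step_arm", "arguments": {"steps": [{"x": -0.023,"y": 0,"z": 0.033,"rx": -0.075,"ry": 0.333,"rz": 0.082,"claw": 0.45},{"x": -0.023,"y": 0,"z": 0.033,"rx": -0.075,"ry": 0.333,"rz": 0.082,"claw": 0.45},{"x": -0.023,"y": 0,"z": 0.033,"rx": -0.075,"ry": 0.333,"rz": 0.082,"claw": 0.45},{"x": -0.023,"y": 0,"z": 0.033,"rx": -0.075,"ry": 0.333,"rz": 0.082,"claw": 0.45},{"x": -0.023,"y": 0,"z": 0.033,"rx": -0.075,"ry": 0.333,"rz": 0.082,"claw": 0.45}]}}

```text
time: 8.15
tool_pos: [0.411, -0.1616, 0.0608]
tool_rot: [-3.14, -0.87, 0.96]
contact_force: [0.6, 0.0, 0.2]
opening: 0.0665
grip_force: 0.0
```

```bash
python3 - <<'E'
from plan import *
from fit import *
np.set_printoptions(precision=3,suppress=True)
p,R,s=now();print(p,s["tool_rot"],s["opening"],s["qpos"],R.apply([0,0,1]),R.apply([0,1,0]))
im,d=read_camera("scene");it,dt=read_camera("top");np.savez("s2.npz",im=im,it=it)
ims=dict(scene=im,top=it);A=np.radians([60,75,90])
for k in(("scene","top"),("top",),("scene",)):print(k,*fit(ims,.054,.4405,-.1193,.0,A,k,len(k)==1))
a=cv2.resize(it[230:350,310:430],(400,400),interpolation=cv2.INTER_CUBIC);b=cv2.resize(im[150:270,320:440],(400,400),interpolation=cv2.INTER_CUBIC)
cv2.imwrite("pics/pre.png",np.hstack([a,b]))
E
```

```text
[ 0.411 -0.162  0.061] [-3.14 -0.87  0.96] 0.06653496372342578 [-1.095  0.658  1.999  0.832  1.155 -1.102] [ 0.438  0.627 -0.645] [ 0.819 -0.573 -0.001]
('scene', 'top') [ 441.371 -117.802    4.421   80.099] 28.103488391139088
('top',) [ 441.394 -118.028    0.45    77.755] 6.668292598203902
('scene',) [ 442.554 -122.407    3.739   80.233] 19.40307659246782
```

View pics/pre.png

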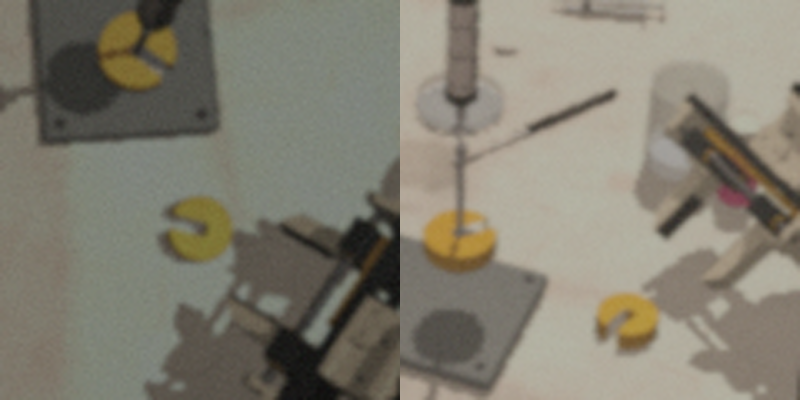

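Request:
{"name": "step_arm", "arguments": {"steps": [{"x": 0,"y": 0,"z": 0.05,"rx": 0,"ry": 0,"rz": 0,"claw": 0.45},{"x": 0,"y": 0,"z": 0.09,"rx": 0,"ry": 0,"rz": 0,"claw": 0.45},{"x": 0,"y": 0,"z": 0.106,"rx": 0,"ry": 0,"rz": 0,"claw": 0.45},{"x": 0,"y": 0,"z": 0.106,"rx": 0,"ry": 0,"rz": 0,"claw": 0.45},{"x": 0,"y": 0,"z": 0.106,"rx": 0,"ry": 0,"rz": 0,"claw": 0.45},{"x": 0,"y": 0,"z": 0.106,"rx": 0,"ry": 0,"rz": 0,"claw": 0.1},{"x": 0,"y": 0,"z": 0.106,"rx": 0,"ry": 0,"rz": 0,"claw": -0.1},{"x": 0,"y": 0,"z": 0.106,"rx": 0,"ry": 0,"rz": 0,"claw": -0.3},{"x": 0,"y": 0,"z": 0.106,"rx": 0,"ry": 0,"rz": 0,"claw": -0.3},{"x": 0,"y": 0,"z": 0.106,"rx": 0,"ry": 0,"rz": 0,"claw": -0.3}], "squeeze": 25}}

```text
time: 9.08
tool_pos: [0.4463, -0.1126, 0.0104]
tool_rot: [3.139, -0.873, 0.961]
contact_force: [-2.1, -3.4, 6.0]
opening: 0.0531
grip_force: 25.0
```

```bash
python3 - <<'E'
from plan import *
np.set_printoptions(precision=4,suppress=True)
p,R,s=now();print(p,s["tool_rot"],s["opening"],R.apply([0,1,0]),s["contact_force"])
for z in(.103,.104):print(at_z("top",[245,351.7],z),at_z("scene",[220.1,337.9],z))
# stem line: dark pixels between mass and tube in scene
im=np.load("s2.npz")["im"];it=np.load("s2.npz")["it"]
for r in range(190,220,4):
    g=cv2.cvtColor(im,cv2.COLOR_BGR2GRAY)[r,328:346].astype(float);w=np.clip(np.median(g)-12-g,0,None);c=328+(w*np.arange(18)).sum()/max(w.sum(),1);print(r,round(c,2),g.min(),np.median(g))
g=cv2.cvtColor(it,cv2.COLOR_BGR2GRAY);print(g[236:250,344:362])
E
```

```text
[ 0.4463 -0.1126  0.0104] [ 3.1392 -0.8726  0.9607] 0.053096062835023064 [ 0.8185 -0.5745  0.0016] [-2.1338 -3.382   6.0365]
[ 0.5741 -0.0598  0.103 ] [ 0.5737 -0.0573  0.103 ]
[ 0.5739 -0.0597  0.104 ] [ 0.5732 -0.0563  0.104 ]
190 336.68 123.0 142.5
194 337.74 113.0 153.5
198 338.09 101.0 147.5
202 337.3 110.0 150.0
206 337.58 111.0 152.5
210 337.62 119.0 165.0
214 337.49 112.0 149.5
218 337.3 108.0 143.5
[[ 99 103 106 106 106 104 100  75  48  39  38  39  34  24  25  33  35  50]
 [106 106 104 105 104 105 104  94  63  38  35  36  32  31  31  43  52  69]
 [104 109 106 104 108 109 104  98  70  46  37  43  41  45  54  69  80  82]
 [105 104 107 108 106 107 108  98  72  56  56  63  66  73  84  93  97  92]
 [107 103 105 106 107 105 103  89  64  53  66  83  94  98 104 105 105  95]
 [102 103 106 102 106 106  98  77  51  54  81  98 105 106 108 103 105 104]
 [107 103 108 106 101  99  85  60  47  65  91 103 108 108 109 108 108 101]
 [107 106 104  99  96  81  66  48  48  77  93 106 105 105 105 104 107 104]
 [ 96  95  92  83  78  65  53  40  53  73  90 100 106 103 104 102 102 106]
 [ 74  82  78  69  68  63  45  44  59  68  78  89  96 104 105 105 109 105]
 [ 75  82  82  84  78  74  63  59  65  69  71  79  87  99 100 105 108 105]
 [ 93  99  98  99  97  98  88  84  81  75  71  72  73  82  92  99 109 101]
 [103 107 107 109 108 108 100 104 101  92  79  73  66  74  79  86  92  94]
 [106 107 108 104 106 107 108 108 105 101  90  87  80  75  73  72  72  74]]
```

```bash
python3 - <<'E'
from plan import *
from scipy.optimize import least_squares
np.set_printoptions(precision=4,suppress=True)
im=np.load("s2.npz")["im"];it=np.load("s2.npz")["it"]
def track(img,rows,c0,hw):
    g=cv2.cvtColor(img,cv2.COLOR_BGR2GRAY).astype(float);o=[]
    for r in rows:
        a=int(round(c0(r)))-hw;s=g[r,a:a+2*hw+1];w=np.clip(np.percentile(s,60)-8-s,0,None);o.append((r,a+(w*np.arange(2*hw+1)).sum()/w.sum()))
    return np.array(o)
T=track(it,range(239,244),lambda r:353.2-(r-239)*.5,4);S=track(im,range(198,219),lambda r:337.5,5)
print(T.tolist(),S.mean(0))
def col(cam,x,y,rows):
    z=np.linspace(.09,.24,40);P=np.array([proj(cam,[x,y,q]) for q in z]);i=np.argsort(P[:,0]);return np.interp(rows,P[i,0],P[i,1])
for x in (.572,.576,.580):
    f=lambda v,cam,D:(col(cam,x,v[0],D[:,0])-D[:,1])
    for cam,D in(("top",T),("scene",S)):
        r=least_squares(f,[-.055],args=(cam,D));print(x,cam,r.x,np.sqrt((r.fun**2).mean()), proj(cam,[x,r.x[0],.103]))
# plate corners / column check: brass 62 outline in top
E
```

```text
[[239.0, 353.63917525773195], [240.0, 353.02702702702703], [241.0, 352.4226804123711], [242.0, 351.8628230616302], [243.0, 351.2795698924731]] [208.     337.4639]
0.572 top [-0.0553] 0.09234138593296166 [245.7329 349.9686]
0.572 scene [-0.0496] 0.20029843673478184 [221.8857 337.1825]
0.576 top [-0.0573] 0.09234138593298756 [244.2515 350.7446]
0.576 scene [-0.0577] 0.20029843673477724 [219.7585 337.2255]
0.58 top [-0.0593] 0.09234138593296379 [242.7718 351.5197]
0.58 scene [-0.0659] 0.20029843673478204 [217.649 337.268]
```

```bash
python3 - <<'E'
from plan import *
Q=tilt(55,50,1);p=np.array([.4462,-.1115,.0108])
legs(p,Q,[([.4462,-.1115,.13],Q),([.5687,-.1003,.125],Q),([.5804,-.0517,.125],Q),([.5804,-.0517,.115],Q)])
E
```

```text
xyz [0.1217, 0.0, -0.1022] r [0.0, 0.0, 0.0] rows 2.9
xyz [0.063, 0.1252, 0.0854] r [0.0, 0.0, 0.0] rows 3.0
xyz [0.0399, -0.0244, 0.0475] r [0.0, 0.0, 0.0] rows 1.2
xyz [-0.0102, -0.0, 0.0086] r [0.0, 0.0, 0.0] rows 0.2
```

Request:
{"name": "step_arm", "arguments": {"steps": [{"x": 0.03,"y": 0,"z": -0.025,"rx": 0,"ry": 0,"rz": 0,"claw": -0.3},{"x": 0.07,"y": 0,"z": -0.06,"rx": 0,"ry": 0,"rz": 0,"claw": -0.3},{"x": 0.1,"y": 0,"z": -0.084,"rx": 0,"ry": 0,"rz": 0,"claw": -0.3},{"x": 0.122,"y": 0,"z": -0.102,"rx": 0,"ry": 0,"rz": 0,"claw": -0.3},{"x": 0.122,"y": 0,"z": -0.102,"rx": 0,"ry": 0,"rz": 0,"claw": -0.3}]}}

```text
time: 9.5
tool_pos: [0.4469, -0.1126, 0.1318]
tool_rot: [3.133, -0.87, 0.967]
contact_force: [0.1, -0.8, -2.7]
opening: 0.053
grip_force: 25.0
```

Request:
{"name": "step_arm", "arguments": {"steps": [{"x": 0.016,"y": 0.031,"z": 0.021,"rx": 0,"ry": 0,"rz": 0,"claw": -0.3},{"x": 0.032,"y": 0.063,"z": 0.043,"rx": 0,"ry": 0,"rz": 0,"claw": -0.3},{"x": 0.047,"y": 0.094,"z": 0.064,"rx": 0,"ry": 0,"rz": 0,"claw": -0.3},{"x": 0.057,"y": 0.113,"z": 0.077,"rx": 0,"ry": 0,"rz": 0,"claw": -0.3},{"x": 0.063,"y": 0.125,"z": 0.085,"rx": 0,"ry": 0,"rz": 0,"claw": -0.3},{"x": 0.063,"y": 0.125,"z": 0.085,"rx": 0,"ry": 0,"rz": 0,"claw": -0.3},{"x": 0.063,"y": 0.125,"z": 0.085,"rx": 0,"ry": 0,"rz": 0,"claw": -0.3}]}}

```text
time: 10.08
tool_pos: [0.5676, -0.0998, 0.1225]
tool_rot: [-3.138, -0.872, 0.958]
contact_force: [-0.6, 0.0, -2.3]
opening: 0.0533
grip_force: 25.0
```

```bash
python3 - <<'E'
from plan import *
from fit import *
np.set_printoptions(precision=3,suppress=True)
p,R,s=now();print(p,s["tool_rot"],s["opening"],s["contact_force"])
im,d=read_camera("scene");it,dt=read_camera("top");np.savez("s3.npz",im=im,it=it)
ims=dict(scene=im,top=it);A=np.radians([60,75,90])
zb=p[2]-.0104
for k in(("scene","top"),("top",),("scene",)):print(k,*fit(ims,.054,.5643,-.1066,zb,A,k,len(k)==1))
a=cv2.resize(it[210:290,320:400],(400,400),interpolation=cv2.INTER_CUBIC);b=cv2.resize(im[160:260,300:400],(400,400),interpolation=cv2.INTER_CUBIC)
cv2.imwrite("pics/slide.png",np.hstack([a,b]))
E
```

```text
[ 0.568 -0.1    0.122] [-3.138 -0.872  0.958] 0.05328858881956231 [-0.581  0.013 -2.295]
('scene', 'top') [ 563.658 -104.338  117.557   78.609] 562.3700490520712
('top',) [ 563.953 -105.248  116.817   73.615] 242.358388891392
('scene',) [ 570.658 -110.84   113.005   95.66 ] 309.8831026753208
```

View pics/slide.png

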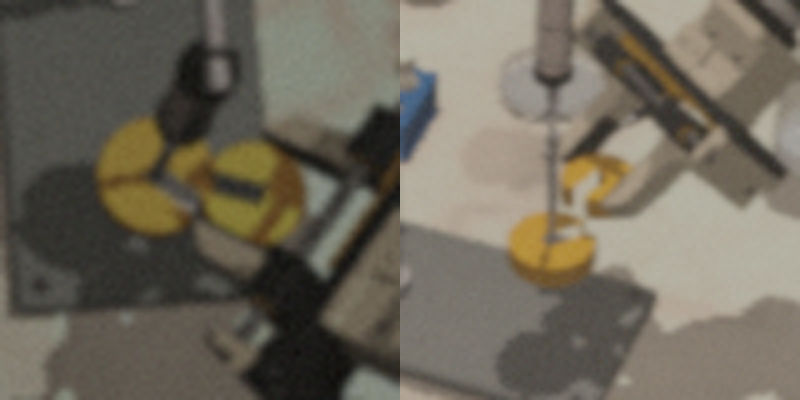

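Request:
{"name": "step_arm", "arguments": {"steps": [{"x": 0.006,"y": -0.0035,"z": 0.0072,"rx": 0,"ry": 0,"rz": 0,"claw": -0.3},{"x": 0.012,"y": -0.007,"z": 0.0143,"rx": 0,"ry": 0,"rz": 0,"claw": -0.3},{"x": 0.017,"y": -0.0098,"z": 0.0203,"rx": 0,"ry": 0,"rz": 0,"claw": -0.3},{"x": 0.022,"y": -0.0127,"z": 0.0262,"rx": 0,"ry": 0,"rz": 0,"claw": -0.3},{"x": 0.027,"y": -0.0155,"z": 0.0322,"rx": 0,"ry": 0,"rz": 0,"claw": -0.3},{"x": 0.032,"y": -0.0184,"z": 0.0382,"rx": 0,"ry": 0,"rz": 0,"claw": -0.3},{"x": 0.036,"y": -0.0207,"z": 0.0429,"rx": 0,"ry": 0,"rz": 0,"claw": -0.3},{"x": 0.039,"y": -0.0224,"z": 0.0465,"rx": 0,"ry": 0,"rz": 0,"claw": -0.3},{"x": 0.04,"y": -0.023,"z": 0.0477,"rx": 0,"ry": 0,"rz": 0,"claw": -0.3},{"x": 0.04,"y": -0.023,"z": 0.0477,"rx": 0,"ry": 0,"rz": 0,"claw": -0.3},{"x": 0.04,"y": -0.023,"z": 0.0477,"rx": 0,"ry": 0,"rz": 0,"claw": -0.3}]}}

```text
time: 11.1
tool_pos: [0.5811, -0.0522, 0.1241]
tool_rot: [-3.141, -0.872, 0.96]
contact_force: [0.4, -0.5, -3.0]
opening: 0.0533
grip_force: 25.0
```

```bash
python3 - <<'E'
from plan import *
np.set_printoptions(precision=4,suppress=True)
p,R,s=now();print(p,s["tool_rot"],s["opening"],s["contact_force"])
im,d=read_camera("scene");it,dt=read_camera("top");np.savez("s4.npz",im=im,it=it)
a=cv2.resize(it[210:290,320:400],(400,400),interpolation=cv2.INTER_CUBIC);b=cv2.resize(im[165:245,300:380],(400,400),interpolation=cv2.INTER_CUBIC)
cv2.imwrite("pics/seat.png",np.hstack([a,b]))
E
```

```text
[ 0.5811 -0.0522  0.1241] [-3.1415 -0.8724  0.96  ] 0.053294166028893336 [ 0.4242 -0.5034 -3.0142]
```

View pics/seat.png

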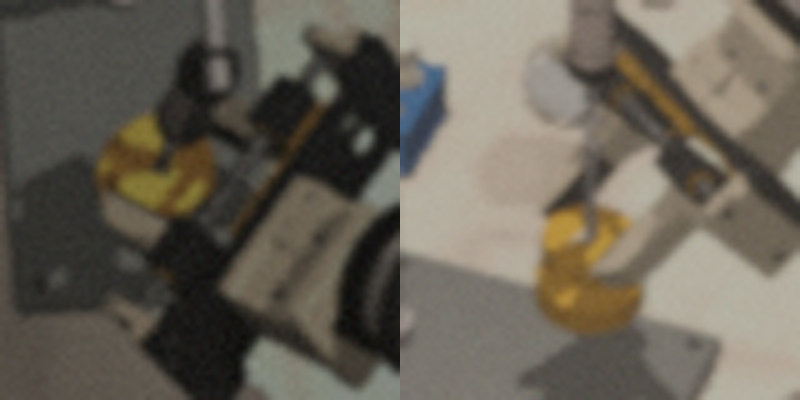

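Request:
{"name": "step_arm", "arguments": {"steps": [{"x": -0.0025,"y": 0,"z": 0.0022,"rx": 0,"ry": 0,"rz": 0,"claw": -0.3},{"x": -0.0051,"y": 0,"z": 0.0043,"rx": 0,"ry": 0,"rz": 0,"claw": -0.3},{"x": -0.0071,"y": 0,"z": 0.006,"rx": 0,"ry": 0,"rz": 0,"claw": -0.3},{"x": -0.0082,"y": 0,"z": 0.0069,"rx": 0,"ry": 0,"rz": 0,"claw": -0.3},{"x": -0.0092,"y": 0,"z": 0.0077,"rx": 0,"ry": 0,"rz": 0,"claw": -0.3},{"x": -0.0102,"y": 0,"z": 0.0086,"rx": 0,"ry": 0,"rz": 0,"claw": -0.3},{"x": -0.0112,"y": 0,"z": 0.0094,"rx": 0,"ry": 0,"rz": 0,"claw": -0.3},{"x": -0.0122,"y": 0,"z": 0.0103,"rx": 0,"ry": 0,"rz": 0,"claw": -0.3},{"x": -0.0133,"y": 0,"z": 0.0111,"rx": 0,"ry": 0,"rz": 0,"claw": -0.3},{"x": -0.0133,"y": 0,"z": 0.0111,"rx": 0,"ry": 0,"rz": 0,"claw": -0.3},{"x": -0.0133,"y": 0,"z": 0.0111,"rx": 0,"ry": 0,"rz": 0,"claw": -0.3}]}}

```text
time: 12.12
tool_pos: [0.5811, -0.0521, 0.1113]
tool_rot: [-3.141, -0.873, 0.96]
contact_force: [0.0, 0.6, -0.6]
opening: 0.0528
grip_force: 25.0
```

Request:
{"name": "step_arm", "arguments": {"steps": [{"x": -0.0006,"y": 0,"z": 0.0005,"rx": 0,"ry": 0,"rz": 0,"claw": -0.3},{"x": -0.0008,"y": 0,"z": 0.0007,"rx": 0,"ry": 0,"rz": 0,"claw": -0.3},{"x": -0.0008,"y": 0,"z": 0.0007,"rx": 0,"ry": 0,"rz": 0,"claw": -0.3},{"x": -0.0008,"y": 0,"z": 0.0007,"rx": 0,"ry": 0,"rz": 0,"claw": -0.3}]}}

```text
time: 12.45
tool_pos: [0.5811, -0.0521, 0.1104]
tool_rot: [-3.141, -0.873, 0.96]
contact_force: [-0.6, 0.3, 0.3]
opening: 0.0529
grip_force: 25.0
```

Request:
{"name": "step_arm", "arguments": {"steps": [{"x": 0,"y": 0,"z": 0,"rx": 0,"ry": 0,"rz": 0,"claw": 0.18},{"x": 0,"y": 0,"z": 0,"rx": 0,"ry": 0,"rz": 0,"claw": 0.22},{"x": 0,"y": 0,"z": 0,"rx": 0,"ry": 0,"rz": 0,"claw": 0.26},{"x": 0,"y": 0,"z": 0,"rx": 0,"ry": 0,"rz": 0,"claw": 0.35},{"x": 0,"y": 0,"z": 0,"rx": 0,"ry": 0,"rz": 0,"claw": 0.35},{"x": 0,"y": 0,"z": 0,"rx": 0,"ry": 0,"rz": 0,"claw": 0.35}]}}

```text
time: 12.95
tool_pos: [0.5811, -0.0521, 0.1103]
tool_rot: [-3.141, -0.872, 0.96]
contact_force: [0.6, -0.0, 0.0]
opening: 0.0618
grip_force: 0.0
```

Request:
{"name": "step_arm", "arguments": {"steps": [{"x": 0,"y": 0,"z": -0.02,"rx": 0,"ry": 0,"rz": 0,"claw": 0.35},{"x": 0,"y": 0,"z": -0.05,"rx": 0,"ry": 0,"rz": 0,"claw": 0.35},{"x": 0,"y": 0,"z": -0.09,"rx": 0,"ry": 0,"rz": 0,"claw": 0.35},{"x": 0,"y": 0,"z": -0.133,"rx": 0,"ry": 0,"rz": 0,"claw": 0.35},{"x": 0,"y": 0,"z": -0.133,"rx": 0,"ry": 0,"rz": 0,"claw": 0.35}]}}

```text
time: 13.37
tool_pos: [0.537, -0.1193, 0.1781]
tool_rot: [3.132, -0.871, 0.964]
contact_force: [0.9, -0.7, 1.2]
opening: 0.062
grip_force: 0.0
```

```bash
cat > kin.py <<'E'
from plan import *
from scipy.optimize import least_squares
lo=np.array([-2.53,-.77,.04,-1,.28,-3.11]);hi=np.array([2.53,2.02,2.7,4.14,2.66,3.11])
def fk(q,k):
    L1,L2,h,d,r0,o=k
    A=Ro.from_euler("ZY",[q[0],q[1]]);B=Ro.from_euler("ZY",[q[0],q[1]+q[2]])
    R=B*Ro.from_euler("ZYZ",[q[3],q[4],q[5]+np.pi/2])
    return np.array([0,0,h])+Ro.from_euler("Z",q[0]).apply([r0,0,0])+A.apply([0,0,L1])+B.apply([o,0,L2])+R.apply([0,0,d]),R
D=[([-1.493,.342,1.5241,0,1.2754,-.146],[.1165,-.5119,.2267]),([.39321,.7736,1.41136,-.00053,.95659,-.2348],[.55929,.31457,.0102]),([-1.095,.658,1.999,.832,1.155,-1.102],[.411,-.162,.061])]
def calib():
    p,R,s=now();DD=D+[(s["qpos"],p)]
    r=least_squares(lambda k:np.concatenate([fk(q,k)[0]-x for q,x in DD]+[.01*np.array(k[4:])]),[.4765,.38,.29,.4,0,0]);return r.x,r.fun
def ik(p,R,k,q0):
    f=lambda q:np.concatenate([fk(q,k)[0]-p,.3*(R.inv()*fk(q,k)[1]).as_rotvec()])
    q0=np.clip(q0,lo+1e-3,hi-1e-3);r=least_squares(f,q0,bounds=(lo,hi));return r.x,np.abs(r.fun).max()
E
python3 - <<'E'
from kin import *
from fit import *
np.set_printoptions(precision=4,suppress=True)
p,R,s=now();print(p,s["tool_rot"],s["qpos"],s["time"])
k,e=calib();print(k,np.abs(e).max(),(fk(s["qpos"],k)[1].inv()*R).magnitude())
S=np.array([.576,-.058,.128+.003]);q0=s["qpos"]
for th in(50,):
  for al in(55,30,0,-15,-25,-35,-45):
    q=ik(S,tilt(al,th,1),k,q0);q0=q[0];print(al,*q)
print("regrasp spots")
for al in(55,40,20):
    q0=np.array([-1.095,.658,1.999,.832,1.155,-1.102]);print(al,*ik(np.array([.446,-.113,.0105]),tilt(al,50,1),k,q0))
im,d=read_camera("scene");it,dt=read_camera("top");np.savez("s5.npz",im=im,it=it)
ims=dict(scene=im,top=it)
for kk in(("scene","top"),("top",),("scene",)):print(kk,*fit(ims,.054,.576,-.058,.0993,np.radians([65,77,90]),kk,len(kk)==1))
for kk in(("top",),):print(kk,*fit(ims,.046,.5455,.2085,.005,np.radians([260,272,280]),kk,True))
a=cv2.resize(it[210:290,310:390],(400,400),interpolation=cv2.INTER_CUBIC);b=cv2.resize(im[165:245,300:380],(400,400),interpolation=cv2.INTER_CUBIC)
cv2.imwrite("pics/placed.png",np.hstack([a,b]))
E
```

```text
[ 0.537  -0.1193  0.1781] [ 3.1317 -0.8707  0.964 ] [-0.8271  0.504   1.7786  0.9026  1.2645 -0.689 ] 13.3667
[ 0.4314  0.3825  0.3005  0.4212 -0.0061 -0.0485] 0.07618824405462245 2.897767167584095e-16
55 [-0.6894  0.5648  1.883   1.0313  1.0976 -0.7725] 8.627969866337182e-11
30 [-0.6367  0.3328  2.2826  1.4877  0.7822 -0.8588] 4.024385200085412e-10
0 [-0.225   0.1395  2.5644  2.7412  0.454  -1.3534] 1.24526410016923e-10
-15 [ 0.0962  0.1503  2.5503  3.7634  0.4789 -1.9013] 4.440892098500626e-16
-25 [ 0.2405  0.2059  2.5086  4.14    0.5878 -2.0178] 0.0071286357879798805
-35 [ 0.2713  0.2706  2.5167  4.14    0.6848 -1.8536] 0.035390582257401514
-45 [ 0.2772  0.3213  2.5163  4.14    0.7416 -1.7156] 0.06702668118587712
regrasp spots
55 [-0.9657  0.7261  2.0604  0.9885  1.0354 -1.1821] 2.269226473394781e-12
40 [-1.0153  0.6418  2.2958  1.2681  0.918  -1.3157] 2.77726175390569e-11
20 [-1.0018  0.5654  2.598   1.8084  0.8776 -1.5985] 2.483746541770415e-12
('scene', 'top') [573.5328 -53.5854  96.1235  49.8241] 155.1415742619341
('top',) [571.6871 -53.6265 102.0118  62.5795] 72.51280623629243
('scene',) [571.1737 -45.3261 103.3203  19.1865] 71.32697605056708
('top',) [546.47   209.2663   7.7827 268.4729] 3.763067611958734
```

View pics/placed.png

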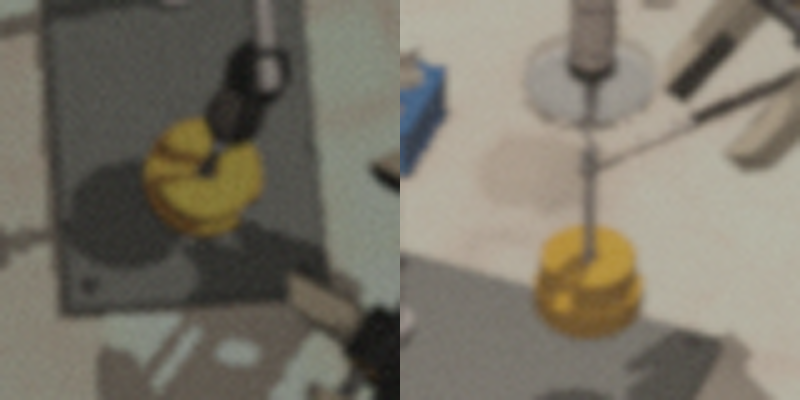

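```bash
python3 - <<'E'
s=open("kin.py").read()
s=s.replace("L1,L2,h,d,r0,o=k","L1,L2,h,d,r0,o,e=k").replace("+R.apply([0,0,d]),R","+R.apply([0,0,d])+(B*Ro.from_euler('ZY',[q[3],q[4]])).apply([e,0,0]),R")
s=s.replace("(s[\"qpos\"],p)]","(s[\"qpos\"],p),([.396894,.674995,1.337647,.000629,1.133054,-.233967],[.55906,.31736,.09566])]").replace("[.4765,.38,.29,.4,0,0]","[.4765,.38,.29,.3,0,0,.05]").replace("01*np.array(k[4:])","001*np.array(k[4:6])")
open("kin.py","w").write(s)
E
python3 - <<'E'
from kin import *
np.set_printoptions(precision=4,suppress=True)
p,R,s=now()
k,e=calib();print(k,np.abs(e).max());np.save("k.npy",k)
S=np.array([.576,-.058,.131])
for fl in(0,1):
  q0=s["qpos"]
  for al in(55,30,10,-10,-25,-45):
    b=min((ik(S,tilt(al,50,fl),k,x) for x in [q0,[-.3,.4,1.9,.5,1,0],[.2,.4,1.9,-.5,1,0],[.2,.4,1.9,-.5,1,2.5],[.2,.4,1.9,-.5,1,-1.5]]),key=lambda t:round(t[1],4)+1e-6*np.abs(t[0]-q0).max());q0=b[0];print(fl,al,*b)
E
```

```text
[ 0.4465  0.3689  0.2963  0.4274 -0.0119 -0.0399 -0.0173] 0.07611179715920194
0 55 [-0.6855  0.5662  1.8819  1.0338  1.0952  2.3703] 9.321087790503668e-09
0 30 [-0.615   0.3509  2.2686  1.5098  0.7711  2.2782] 3.7641512129482635e-10
0 10 [-0.3826  0.22    2.4703  2.2158  0.5316  2.0431] 1.2762756112366656e-10
0 -10 [-0.0214  0.1849  2.515   3.4195  0.44    1.4171] 4.654235330470158e-12
0 -25 [0.2172 0.2398 2.464  4.14   0.5732 1.1041] 0.00491487914714826
0 -45 [ 0.3819  0.3631  2.0058 -1.      0.8474  0.3579] 0.049295967077137196
1 55 [-0.6855  0.5662  1.8819  1.0338  1.0952 -0.7713] 2.5739688158665786e-12
1 30 [-0.615   0.3509  2.2686  1.5098  0.7711 -0.8634] 3.0720923027693914e-10
1 10 [-0.3826  0.22    2.4703  2.2158  0.5316 -1.0985] 7.215333195503826e-09
1 -10 [-0.0214  0.1849  2.515   3.4195  0.44   -1.7245] 3.4249700575639253e-09
1 -25 [ 0.2172  0.2398  2.464   4.14    0.5732 -2.0375] 0.004914886706966148
1 -45 [ 0.3819  0.3631  2.0058 -1.      0.8474 -2.7836] 0.04929528536795753
```

```bash
python3 - <<'E'
s=open("kin.py").read()
s=s.replace("o,e=k","o,e,y1,y4=k").replace("apply([o,0,L2])","apply([o,y1,L2])").replace("apply([e,0,0])","apply([e,y4,0])").replace(".05]",".0,.03,.04]")
s=s.replace("01*np.array(k[4:6])","002*np.array(k[4:])")
open("kin.py","w").write(s)
E
python3 - <<'E'
from kin import *
np.set_printoptions(precision=4,suppress=True)
p,R,s=now()
k,e=calib();print(k,np.abs(e).max());np.save("k.npy",k)
S=np.array([.576,-.058,.131])
q0=s["qpos"]
for fl in(0,1):
  for al in(55,30,10,-10,-25,-45):
    for x in([-.3,.4,1.9,.5,1,0],[.2,.4,1.9,-.5,1,2.5],[.2,.4,1.9,-.5,1,-1.5],[0,.3,2.4,2.5,.5,0]):
      b=ik(S,tilt(al,50,fl),k,x)
      if b[1]<.001:print(fl,al,b[0])
E
```

```text
[ 0.5063  0.379   0.222   0.3177  0.0006  0.0463  0.0003  0.0766 -0.0002] 0.0002270196050098705
0 55 [-0.6845  0.5807  1.8165  1.0127  1.1213  2.4193]
0 55 [-0.6845  0.5807  1.8165  1.0127  1.1213  2.4193]
0 55 [-0.6845  0.5807  1.8165  1.0127  1.1213  2.4193]
0 30 [-0.6468  0.462   2.0857  1.413   0.7956  2.3767]
0 30 [-0.6468  0.462   2.0857  1.413   0.7956  2.3767]
0 10 [-0.5104  0.3996  2.231   1.9677  0.5533  2.2003]
0 10 [-0.5104  0.3996  2.231   1.9677  0.5533  2.2003]
0 -10 [-0.2769  0.3843  2.268   2.9335  0.3884  1.6979]
0 -10 [-0.2769  0.3843  2.268   2.9335  0.3884  1.6979]
0 -25 [-0.0898  0.4077  2.2131  3.8476  0.4126  1.1358]
1 55 [-0.6845  0.5807  1.8165  1.0127  1.1213 -0.7223]
1 55 [-0.6845  0.5807  1.8165  1.0127  1.1213 -0.7223]
1 55 [-0.6845  0.5807  1.8165  1.0127  1.1213 -0.7223]
1 55 [-0.6845  0.5807  1.8165  1.0127  1.1213 -0.7223]
1 30 [-0.6468  0.462   2.0857  1.413   0.7956 -0.7649]
1 30 [-0.6468  0.462   2.0857  1.413   0.7956 -0.7649]
1 30 [-0.6468  0.462   2.0857  1.413   0.7956 -0.7649]
1 10 [-0.5104  0.3996  2.231   1.9677  0.5533 -0.9413]
1 10 [-0.5104  0.3996  2.231   1.9677  0.5533 -0.9413]
1 10 [-0.5104  0.3996  2.231   1.9677  0.5533 -0.9413]
1 -10 [-0.2769  0.3843  2.268   2.9335  0.3884 -1.4437]
1 -10 [-0.2769  0.3843  2.268   2.9335  0.3884 -1.4437]
1 -25 [-0.0898  0.4077  2.2131  3.8476  0.4126 -2.0058]
1 -25 [-0.0898  0.4077  2.2131  3.8476  0.4126 -2.0058]
```

```bash
python3 - <<'E'
from kin import *
np.set_printoptions(precision=3,suppress=True)
p,R,s=now();k=np.load("k.npy");q=s["qpos"]
C=np.array([.44,-.12,0])
def gr(C,al,h0=.0095,z=.0105,back=0):
    a=np.radians(al);Q=tilt(al,50,1);return C+h0*np.array([np.cos(a),np.sin(a),0])+[0,0,z]-back*Q.apply([0,0,1]),Q
for ar in(55,40):
    print("alpha_r",ar);Yb=ar+109
    T=[([.44,-.1,.2],tilt(55,20,1)),([.45,.08,.2],down(50)),([.546,.2085,.1],down(47)),([.546,.2085,.01],down(47)),([.546,.2085,.14],down(47)),([.46,.08,.15],down(90)),([.44,-.12,.14],down(130)),([.44,-.12,.14],down(Yb)),([.44,-.12,.006],down(Yb)),([.44,-.12,.11],down(Yb)),([.41,-.14,.12],down(Yb-42)),([.41,-.15,.11],down(Yb-80)),
      (gr(C,ar,back=.08)[0]+[0,0,.03],tilt(ar,30,1)),gr(C,ar,back=.08),gr(C,ar),(gr(C,ar)[0]+[0,0,.15],gr(C,ar)[1]),([.48,-.09,.18],tilt(20,50,1)),([.5,-.06,.18],tilt(-15,50,1)),([.53,-.025,.15],tilt(-15,50,1)),([.58,-.06,.14],tilt(-15,50,1))]
    q=s["qpos"]
    for i,(x,Q) in enumerate(T):
        q2,e=ik(np.array(x),Q,k,q);print(i,q2,round(e,5),"dq",round(np.abs(q2-q).max(),2));q=q2
legs(np.array([.5372,-.1153,.1743]),tilt(55,50,1),T[:4])
E
```

```text
alpha_r 55
0 [-0.646  0.204  1.857  0.389  1.124 -0.212] 0.0 dq 0.52
1 [0.008 0.244 1.743 0.    1.155 0.706] 0.0 dq 0.92
2 [ 0.234  0.572  1.523 -0.     1.046  0.984] 0.0 dq 0.33
3 [ 0.234  0.693  1.594 -0.     0.855  0.984] 0.0 dq 0.19
4 [0.234 0.528 1.478 0.    1.136 0.984] 0.0 dq 0.28
5 [ 0.008  0.32   1.792 -0.     1.03   0.008] 0.0 dq 0.98
6 [-0.435  0.315  1.833 -0.     0.993 -1.133] 0.0 dq 1.14
7 [-0.435  0.315  1.833 -0.     0.993 -1.726] 0.0 dq 0.59
8 [-0.435  0.541  1.963 -0.     0.637 -1.726] 0.0 dq 0.36
9 [-0.435  0.359  1.87  -0.     0.913 -1.726] 0.0 dq 0.28
10 [-0.506  0.307  1.916  0.     0.918 -1.065] 0.0 dq 0.66
11 [-0.527  0.328  1.92   0.     0.894 -0.422] 0.0 dq 0.64
12 [-0.919  0.429  1.992  0.607  0.988 -0.718] 0.0 dq 0.61
13 [-1.099  0.657  2.     0.831  1.158 -1.104] 0.0 dq 0.39
14 [-0.971  0.763  2.047  0.996  1.024 -1.206] 0.0 dq 0.16
15 [-0.971  0.438  1.985  0.853  1.26  -0.867] 0.0 dq 0.34
16 [-0.857  0.214  2.292  1.349  0.824 -0.714] 0.0 dq 0.5
17 [-0.283  0.154  2.392  3.082  0.28  -1.527] 0.00095 dq 1.73
18 [-0.133  0.286  2.348  3.415  0.374 -1.743]
[... 784 characters left out ...]
56  2.133  0.733  0.842 -0.624] 0.0 dq 0.73
13 [-1.171  0.603  2.203  1.045  1.009 -1.189] 0.0 dq 0.57
14 [-1.009  0.741  2.212  1.285  0.912 -1.334] 0.0 dq 0.24
15 [-1.008  0.359  2.141  1.019  1.101 -0.843] 0.0 dq 0.49
16 [-0.857  0.214  2.292  1.349  0.824 -0.714] 0.0 dq 0.33
17 [-0.283  0.154  2.392  3.082  0.28  -1.527] 0.00095 dq 1.73
18 [-0.133  0.286  2.348  3.415  0.374 -1.743] 0.0 dq 0.33
19 [-0.216  0.37   2.239  3.247  0.341 -1.641] 0.0 dq 0.17
xyz [-0.0108, -0.1179, -0.0662] r [0.0, -0.6667, -0.0] rows 4.2
xyz [0.1919, -0.1267, 0.0699] r [-0.0194, -0.4442, 0.11] rows 4.3
xyz [0.2135, -0.0121, 0.1333] r [0.0, -0.0, 0.0667] rows 4.5
xyz [0.0, -0.0, 0.12] r [0.0, 0.0, 0.0] rows 2.2
```

Request:
{"name": "step_arm", "arguments": {"steps": [{"x": -0.011,"y": -0.118,"z": -0.066,"rx": 0,"ry": -0.667,"rz": 0,"claw": 0.3},{"x": -0.011,"y": -0.118,"z": -0.066,"rx": 0,"ry": -0.667,"rz": 0,"claw": 0.3},{"x": -0.011,"y": -0.118,"z": -0.066,"rx": 0,"ry": -0.667,"rz": 0,"claw": 0.3},{"x": -0.011,"y": -0.118,"z": -0.066,"rx": 0,"ry": -0.667,"rz": 0,"claw": 0.3},{"x": -0.011,"y": -0.118,"z": -0.066,"rx": 0,"ry": -0.667,"rz": 0,"claw": 0.3}]}}

```text
time: 13.88
tool_pos: [0.4404, -0.098, 0.2016]
tool_rot: [3.137, -0.343, 0.964]
contact_force: [-0.4, 1.0, 0.3]
opening: 0.0598
grip_force: 0.0
```

Request:
{"name": "step_arm", "arguments": {"steps": [{"x": 0.192,"y": -0.127,"z": 0.07,"rx": -0.019,"ry": -0.444,"rz": 0.11,"claw": 0.3},{"x": 0.192,"y": -0.127,"z": 0.07,"rx": -0.019,"ry": -0.444,"rz": 0.11,"claw": 0.3},{"x": 0.192,"y": -0.127,"z": 0.07,"rx": -0.019,"ry": -0.444,"rz": 0.11,"claw": 0.3},{"x": 0.192,"y": -0.127,"z": 0.07,"rx": -0.019,"ry": -0.444,"rz": 0.11,"claw": 0.3},{"x": 0.192,"y": -0.127,"z": 0.07,"rx": -0.019,"ry": -0.444,"rz": 0.11,"claw": 0.3},{"x": 0.192,"y": -0.127,"z": 0.07,"rx": -0.019,"ry": -0.444,"rz": 0.11,"claw": 0.3}]}}

```text
time: 14.38
tool_pos: [0.4491, 0.0855, 0.1992]
tool_rot: [-3.14, 0.002, 0.877]
contact_force: [0.2, -0.0, -0.7]
opening: 0.0595
grip_force: 0.0
```

Request:
{"name": "step_arm", "arguments": {"steps": [{"x": 0.2135,"y": -0.012,"z": 0.133,"rx": 0,"ry": 0,"rz": 0.067,"claw": 0.26},{"x": 0.2135,"y": -0.012,"z": 0.133,"rx": 0,"ry": 0,"rz": 0.067,"claw": 0.26},{"x": 0.2135,"y": -0.012,"z": 0.133,"rx": 0,"ry": 0,"rz": 0.067,"claw": 0.26},{"x": 0.2135,"y": -0.012,"z": 0.133,"rx": 0,"ry": 0,"rz": 0.067,"claw": 0.26},{"x": 0.2135,"y": -0.012,"z": 0.133,"rx": 0,"ry": 0,"rz": 0.067,"claw": 0.26},{"x": 0.2135,"y": -0.012,"z": 0.133,"rx": 0,"ry": 0,"rz": 0.067,"claw": 0.26},{"x": 0.2135,"y": -0.012,"z": 0.133,"rx": 0,"ry": 0,"rz": 0.067,"claw": 0.26},{"x": 0.2135,"y": -0.012,"z": 0.133,"rx": 0,"ry": 0,"rz": 0.067,"claw": 0.26}]}}

```text
time: 15.05
tool_pos: [0.5448, 0.2092, 0.0997]
tool_rot: [-3.14, 0.002, 0.821]
contact_force: [0.9, -0.0, 0.5]
opening: 0.0579
grip_force: 0.0
```

Request:
{"name": "step_arm", "arguments": {"steps": [{"x": 0,"y": 0.0016,"z": 0.05,"rx": 0,"ry": 0,"rz": 0,"claw": 0.26},{"x": 0,"y": 0.0016,"z": 0.09,"rx": 0,"ry": 0,"rz": 0,"claw": 0.26},{"x": 0,"y": 0.0016,"z": 0.12,"rx": 0,"ry": 0,"rz": 0,"claw": 0.26},{"x": 0,"y": 0.0016,"z": 0.12,"rx": 0,"ry": 0,"rz": 0,"claw": 0.26},{"x": 0,"y": 0.0016,"z": 0.12,"rx": 0,"ry": 0,"rz": 0,"claw": 0.2},{"x": 0,"y": 0.0016,"z": 0.12,"rx": 0,"ry": 0,"rz": 0,"claw": 0},{"x": 0,"y": 0.0016,"z": 0.12,"rx": 0,"ry": 0,"rz": 0,"claw": -0.4},{"x": 0,"y": 0.0016,"z": 0.12,"rx": 0,"ry": 0,"rz": 0,"claw": -0.4},{"x": 0,"y": 0.0016,"z": 0.12,"rx": 0,"ry": 0,"rz": 0,"claw": -0.4}], "squeeze": 20}}

```text
time: 15.8
tool_pos: [0.5479, 0.2085, 0.0123]
tool_rot: [3.14, -0.002, 0.82]
contact_force: [-1.2, -1.0, 8.1]
opening: 0.0452
grip_force: 20.0
```

```bash
python3 - <<'E'
from kin import *
np.set_printoptions(precision=3,suppress=True)
p,R,s=now();k=np.load("k.npy");q=s["qpos"];print(p,s["tool_rot"],s["opening"],s["grip_force"],s["contact_force"],q)
C=np.array([.44,-.12,0])
def gr(C,al,h0=.0095,z=.0105,back=0):
    a=np.radians(al);Q=tilt(al,50,1);return C+h0*np.array([np.cos(a),np.sin(a),0])+[0,0,z]-back*Q.apply([0,0,1]),Q
ar=40;Yb=142
T=[(p+[0,0,.13],down(47)),([.46,.08,.15],down(91)),([.44,-.12,.14],down(135)),([.44,-.12,.05],down(Yb)),([.44,-.12,.006],down(Yb)),([.44,-.12,.11],down(Yb)),([.42,-.14,.12],down(Yb-44)),([.41,-.15,.11],down(Yb-87)),
      (gr(C,ar,back=.08)[0]+[0,0,.03],tilt(ar,30,1)),gr(C,ar,back=.08),gr(C,ar),(gr(C,ar)[0]+[0,0,.14],gr(C,ar)[1]),([.46,-.05,.16],tilt(20,50,1)),([.5,-.0,.15],tilt(0,50,1)),([.57,-.04,.14],tilt(0,50,1)),([.585,-.058,.14],tilt(0,50,1))]
for i,(x,Q) in enumerate(T):
    q2,e=ik(np.array(x),Q,k,q);print(i,q2,round(e,5),"dq",round(np.abs(q2-q).max(),2));q=q2
legs(p,R,T[:10])
E
```

```text
[0.548 0.209 0.012] [ 3.14  -0.002  0.82 ] 0.04517051194458127 20.019678433891386 [-1.24  -0.999  8.061] [ 0.233  0.691  1.59  -0.     0.858  0.984]
0 [0.233 0.528 1.47  0.    1.143 0.983] 0.0 dq 0.29
1 [ 0.008  0.32   1.792 -0.     1.03  -0.01 ] 0.0 dq 0.99
2 [-0.435  0.315  1.833 -0.     0.993 -1.22 ] 0.0 dq 1.21
3 [-0.435  0.458  1.931 -0.     0.752 -1.342] 0.0 dq 0.24
4 [-0.435  0.541  1.963 -0.     0.637 -1.342] 0.0 dq 0.12
5 [-0.435  0.359  1.87  -0.     0.913 -1.342] 0.0 dq 0.28
6 [-0.495  0.322  1.892 -0.     0.927 -0.635] 0.0 dq 0.71
7 [-0.527  0.328  1.92  -0.     0.894  0.084] 0.0 dq 0.72
8 [-0.946  0.356  2.133  0.733  0.842 -0.624] 0.0 dq 0.73
9 [-1.171  0.603  2.203  1.045  1.009 -1.189] 0.0 dq 0.57
10 [-1.009  0.741  2.212  1.285  0.912 -1.334] 0.0 dq 0.24
11 [-1.008  0.381  2.151  1.033  1.084 -0.874] 0.0 dq 0.46
12 [-0.814  0.216  2.409  1.495  0.783 -0.872] 0.0 dq 0.46
13 [-0.304  0.235  2.448  2.587  0.451 -1.262] 0.0 dq 1.09
14 [-0.358  0.352  2.279  2.431  0.424 -1.141] 0.0 dq 0.17
15 [-0.392  0.372  2.235  2.336  0.418 -1.07 ] 0.0 dq 0.09
xyz [0.0004, 0.0003, -0.1733] r [0.0023, -0.0032, -0.0] rows 3.1
xyz [-0.2052, 0.0312, -0.0102] r [0.0, 0.0, -0.9778] rows 6.1
xyz [-0.2662, -0.0313, 0.0133] r [0.0, 0.0, -0.9778] rows 6.1
xyz [0.0, -0.0, 0.12] r [0.0, 0.0, -0.1556] rows 2.2
xyz [0.0, -0.0, 0.0587] r [0.0, 0.0, 0.0] rows 1.1
xyz [0.0, 0.0, -0.1387] r [0.0, 0.0, 0.0] rows 2.5
xyz [0.0046, -0.0374, -0.0133] r [-0.0, -0.0, 0.9778] rows 6.1
xyz [-0.0113, -0.0151, 0.0133] r [0.0, -0.0, 0.9556] rows 6.0
xyz [-0.011, -0.008, 0.0241] r [-0.0873, 0.6628, 0.3257] rows 4.7
xyz [-0.02, 0.0, 0.0346] r [0.0, 0.4444, 0.0] rows 2.8
```

Request:
{"name": "step_arm", "arguments": {"steps": [{"x": 0,"y": 0,"z": -0.03,"rx": 0,"ry": 0,"rz": 0,"claw": -0.4},{"x": 0,"y": 0,"z": -0.08,"rx": 0,"ry": 0,"rz": 0,"claw": -0.4},{"x": 0,"y": 0,"z": -0.13,"rx": 0,"ry": 0,"rz": 0,"claw": -0.4},{"x": 0,"y": 0,"z": -0.175,"rx": 0,"ry": 0,"rz": 0,"claw": -0.4},{"x": 0,"y": 0,"z": -0.175,"rx": 0,"ry": 0,"rz": 0,"claw": -0.4}]}}

```text
time: 16.22
tool_pos: [0.5504, 0.2095, 0.1496]
tool_rot: [3.134, -0.011, 0.82]
contact_force: [1.5, 0.4, -1.4]
opening: 0.0455
grip_force: 20.0
```

Request:
{"name": "step_arm", "arguments": {"steps": [{"x": -0.205,"y": 0.031,"z": -0.01,"rx": 0,"ry": 0,"rz": -0.978,"claw": -0.4},{"x": -0.205,"y": 0.031,"z": -0.01,"rx": 0,"ry": 0,"rz": -0.978,"claw": -0.4},{"x": -0.205,"y": 0.031,"z": -0.01,"rx": 0,"ry": 0,"rz": -0.978,"claw": -0.4},{"x": -0.205,"y": 0.031,"z": -0.01,"rx": 0,"ry": 0,"rz": -0.978,"claw": -0.4},{"x": -0.205,"y": 0.031,"z": -0.01,"rx": 0,"ry": 0,"rz": -0.978,"claw": -0.4},{"x": -0.205,"y": 0.031,"z": -0.01,"rx": 0,"ry": 0,"rz": -0.978,"claw": -0.4},{"x": -0.205,"y": 0.031,"z": -0.01,"rx": 0,"ry": 0,"rz": -0.978,"claw": -0.4},{"x": -0.205,"y": 0.031,"z": -0.01,"rx": 0,"ry": 0,"rz": -0.978,"claw": -0.4}]}}

```text
time: 16.88
tool_pos: [0.4588, 0.0801, 0.1491]
tool_rot: [-3.142, -0.0, 1.586]
contact_force: [0.4, -0.6, -2.0]
opening: 0.0451
grip_force: 20.0
```

Request:
{"name": "step_arm", "arguments": {"steps": [{"x": -0.266,"y": -0.031,"z": 0.013,"rx": 0,"ry": 0,"rz": -0.978,"claw": -0.4},{"x": -0.266,"y": -0.031,"z": 0.013,"rx": 0,"ry": 0,"rz": -0.978,"claw": -0.4},{"x": -0.266,"y": -0.031,"z": 0.013,"rx": 0,"ry": 0,"rz": -0.978,"claw": -0.4},{"x": -0.266,"y": -0.031,"z": 0.013,"rx": 0,"ry": 0,"rz": -0.978,"claw": -0.4},{"x": -0.266,"y": -0.031,"z": 0.013,"rx": 0,"ry": 0,"rz": -0.978,"claw": -0.4},{"x": -0.266,"y": -0.031,"z": 0.013,"rx": 0,"ry": 0,"rz": -0.978,"claw": -0.4},{"x": -0.266,"y": -0.031,"z": 0.013,"rx": 0,"ry": 0,"rz": -0.978,"claw": -0.4},{"x": -0.266,"y": -0.031,"z": 0.013,"rx": 0,"ry": 0,"rz": -0.978,"claw": -0.4}]}}

```text
time: 17.55
tool_pos: [0.439, -0.1208, 0.1389]
tool_rot: [-3.141, -0.001, 2.355]
contact_force: [0.6, 0.5, -1.7]
opening: 0.0452
grip_force: 20.0
```

Request:
{"name": "step_arm", "arguments": {"steps": [{"x": 0,"y": 0,"z": 0.04,"rx": 0,"ry": 0,"rz": -0.156,"claw": -0.4},{"x": 0,"y": 0,"z": 0.08,"rx": 0,"ry": 0,"rz": -0.156,"claw": -0.4},{"x": 0,"y": 0,"z": 0.12,"rx": 0,"ry": 0,"rz": -0.156,"claw": -0.4},{"x": 0,"y": 0,"z": 0.12,"rx": 0,"ry": 0,"rz": -0.156,"claw": -0.4},{"x": 0,"y": 0,"z": 0.12,"rx": 0,"ry": 0,"rz": -0.156,"claw": -0.4}]}}

```text
time: 17.97
tool_pos: [0.4383, -0.1185, 0.0485]
tool_rot: [-3.141, -0.004, 2.476]
contact_force: [-0.5, 0.4, -1.3]
opening: 0.0452
grip_force: 20.0
```

Request:
{"name": "step_arm", "arguments": {"steps": [{"x": 0,"y": 0,"z": 0.03,"rx": 0,"ry": 0,"rz": 0,"claw": -0.4},{"x": 0,"y": 0,"z": 0.042,"rx": 0,"ry": 0,"rz": 0,"claw": -0.4},{"x": 0,"y": 0,"z": 0.05,"rx": 0,"ry": 0,"rz": 0,"claw": -0.4},{"x": 0,"y": 0,"z": 0.054,"rx": 0,"ry": 0,"rz": 0,"claw": -0.4},{"x": 0,"y": 0,"z": 0.054,"rx": 0,"ry": 0,"rz": 0,"claw": -0.4},{"x": 0,"y": 0,"z": 0.054,"rx": 0,"ry": 0,"rz": 0,"claw": -0.4}]}}

```text
time: 18.47
tool_pos: [0.4395, -0.1199, 0.0093]
tool_rot: [-3.141, 0.001, 2.479]
contact_force: [0.4, -0.3, -2.1]
opening: 0.0453
grip_force: 20.0
```

Request:
{"name": "step_arm", "arguments": {"steps": [{"x": 0,"y": 0,"z": 0.0015,"rx": 0,"ry": 0,"rz": 0,"claw": -0.4},{"x": 0,"y": 0,"z": 0.0027,"rx": 0,"ry": 0,"rz": 0,"claw": -0.4},{"x": 0,"y": 0,"z": 0.0027,"rx": 0,"ry": 0,"rz": 0,"claw": -0.4}]}}

```text
time: 18.72
tool_pos: [0.4395, -0.1199, 0.0073]
tool_rot: [-3.142, 0.001, 2.479]
contact_force: [-0.0, -0.1, 3.6]
opening: 0.045
grip_force: 20.0
```

Request:
{"name": "step_arm", "arguments": {"steps": [{"x": 0,"y": 0,"z": 0,"rx": 0,"ry": 0,"rz": 0,"claw": 0.1},{"x": 0,"y": 0,"z": 0,"rx": 0,"ry": 0,"rz": 0,"claw": 0.2},{"x": 0,"y": 0,"z": 0,"rx": 0,"ry": 0,"rz": 0,"claw": 0.25},{"x": 0,"y": 0,"z": -0.04,"rx": 0,"ry": 0,"rz": 0,"claw": 0.25},{"x": 0,"y": 0,"z": -0.09,"rx": 0,"ry": 0,"rz": 0,"claw": 0.25},{"x": 0,"y": 0,"z": -0.139,"rx": 0,"ry": 0,"rz": 0,"claw": 0.25},{"x": 0,"y": 0,"z": -0.139,"rx": 0,"ry": 0,"rz": 0,"claw": 0.25}]}}

```text
time: 19.3
tool_pos: [0.4424, -0.1211, 0.1167]
tool_rot: [3.139, 0.01, 2.479]
contact_force: [1.0, -0.1, 0.9]
opening: 0.0577
grip_force: 0.0
```

Request:
{"name": "step_arm", "arguments": {"steps": [{"x": 0.005,"y": -0.037,"z": -0.013,"rx": 0,"ry": 0,"rz": 0.978,"claw": 0.25},{"x": 0.005,"y": -0.037,"z": -0.013,"rx": 0,"ry": 0,"rz": 0.978,"claw": 0.25},{"x": 0.005,"y": -0.037,"z": -0.013,"rx": 0,"ry": 0,"rz": 0.978,"claw": 0.25},{"x": 0.005,"y": -0.037,"z": -0.013,"rx": 0,"ry": 0,"rz": 0.978,"claw": 0.25},{"x": 0.005,"y": -0.037,"z": -0.013,"rx": 0,"ry": 0,"rz": 0.978,"claw": 0.25},{"x": 0.005,"y": -0.037,"z": -0.013,"rx": 0,"ry": 0,"rz": 0.978,"claw": 0.25},{"x": 0.005,"y": -0.037,"z": -0.013,"rx": 0,"ry": 0,"rz": 0.978,"claw": 0.25}]}}

```text
time: 19.88
tool_pos: [0.4189, -0.1392, 0.1203]
tool_rot: [-3.141, -0.0, 1.706]
contact_force: [-0.5, 0.3, 0.1]
opening: 0.0571
grip_force: 0.0
```

Request:
{"name": "step_arm", "arguments": {"steps": [{"x": -0.011,"y": -0.015,"z": 0.013,"rx": 0,"ry": 0,"rz": 0.956,"claw": 0.25},{"x": -0.011,"y": -0.015,"z": 0.013,"rx": 0,"ry": 0,"rz": 0.956,"claw": 0.25},{"x": -0.011,"y": -0.015,"z": 0.013,"rx": 0,"ry": 0,"rz": 0.956,"claw": 0.25},{"x": -0.011,"y": -0.015,"z": 0.013,"rx": 0,"ry": 0,"rz": 0.956,"claw": 0.25},{"x": -0.011,"y": -0.015,"z": 0.013,"rx": 0,"ry": 0,"rz": 0.956,"claw": 0.25},{"x": -0.011,"y": -0.015,"z": 0.013,"rx": 0,"ry": 0,"rz": 0.956,"claw": 0.25},{"x": -0.011,"y": -0.015,"z": 0.013,"rx": 0,"ry": 0,"rz": 0.956,"claw": 0.25}]}}

```text
time: 20.47
tool_pos: [0.409, -0.149, 0.1106]
tool_rot: [-3.141, 0.0, 0.958]
contact_force: [0.0, 0.6, 1.3]
opening: 0.0573
grip_force: 0.0
```

Request:
{"name": "step_arm", "arguments": {"steps": [{"x": -0.011,"y": -0.008,"z": 0.024,"rx": -0.087,"ry": 0.663,"rz": 0.326,"claw": 0.25},{"x": -0.011,"y": -0.008,"z": 0.024,"rx": -0.087,"ry": 0.663,"rz": 0.326,"claw": 0.25},{"x": -0.011,"y": -0.008,"z": 0.024,"rx": -0.087,"ry": 0.663,"rz": 0.326,"claw": 0.25},{"x": -0.011,"y": -0.008,"z": 0.024,"rx": -0.087,"ry": 0.663,"rz": 0.326,"claw": 0.25},{"x": -0.011,"y": -0.008,"z": 0.024,"rx": -0.087,"ry": 0.663,"rz": 0.326,"claw": 0.25},{"x": -0.011,"y": -0.008,"z": 0.024,"rx": -0.087,"ry": 0.663,"rz": 0.326,"claw": 0.25},{"x": -0.011,"y": -0.008,"z": 0.024,"rx": -0.087,"ry": 0.663,"rz": 0.326,"claw": 0.25}]}}

```text
time: 21.05
tool_pos: [0.3986, -0.153, 0.0924]
tool_rot: [-3.141, -0.521, 0.699]
contact_force: [0.0, 0.2, -0.7]
opening: 0.0574
grip_force: 0.0
```

Request:
{"name": "step_arm", "arguments": {"steps": [{"x": -0.02,"y": 0,"z": 0.035,"rx": 0,"ry": 0.444,"rz": 0,"claw": 0.25},{"x": -0.02,"y": 0,"z": 0.035,"rx": 0,"ry": 0.444,"rz": 0,"claw": 0.25},{"x": -0.02,"y": 0,"z": 0.035,"rx": 0,"ry": 0.444,"rz": 0,"claw": 0.25},{"x": -0.02,"y": 0,"z": 0.035,"rx": 0,"ry": 0.444,"rz": 0,"claw": 0.25},{"x": -0.02,"y": 0,"z": 0.035,"rx": 0,"ry": 0.444,"rz": 0,"claw": 0.25}]}}

```text
time: 21.47
tool_pos: [0.399, -0.1523, 0.0613]
tool_rot: [-3.138, -0.872, 0.698]
contact_force: [0.7, 1.0, -0.2]
opening: 0.0571
grip_force: 0.0
```

```bash
python3 - <<'E'
from plan import *
from fit import *
np.set_printoptions(precision=4,suppress=True)
p,R,s=now();z=R.apply([0,0,1]);print(p,s["tool_rot"],s["opening"],z,np.degrees(np.arctan2(z[1],z[0])),R.apply([0,1,0]),s["qpos"])
im,d=read_camera("scene");it,dt=read_camera("top");np.savez("s6.npz",im=im,it=it)
ims=dict(scene=im,top=it)
for kk in(("scene","top"),("top",),("scene",)):print(kk,*fit(ims,.046,.4395,-.1195,.0,np.radians([-10,5,20]),kk,len(kk)==1))
a=cv2.resize(it[210:330,300:420],(400,400),interpolation=cv2.INTER_CUBIC);b=cv2.resize(im[160:270,310:420],(400,400),interpolation=cv2.INTER_CUBIC)
cv2.imwrite("pics/pre2.png",np.hstack([a,b]))
C=p+.08*z;print(C)
E
```

```text
[ 0.399  -0.1523  0.0613] [-3.1379 -0.8721  0.6976] 0.05713841270777385 [ 0.5845  0.4947 -0.6432] 40.24377457892859 [ 0.6445 -0.7646 -0.0024] [-1.1726  0.6035  2.2033  1.0409  1.0097 -1.1884]
('scene', 'top') [ 443.0446 -119.7464    3.4519   -0.157 ] 27.5128376956974
('top',) [ 443.2896 -120.2107    2.4228   -0.0565] 5.39035868465939
('scene',) [ 444.4025 -123.8074    2.4375   -6.8505] 20.557087923155407
[ 0.4458 -0.1127  0.0098]
```

Request:
{"name": "step_arm", "arguments": {"steps": [{"x": 0.0022,"y": 0.0056,"z": 0.02,"rx": 0,"ry": 0,"rz": 0,"claw": 0.3},{"x": 0.0022,"y": 0.0056,"z": 0.05,"rx": 0,"ry": 0,"rz": 0,"claw": 0.3},{"x": 0.0022,"y": 0.0056,"z": 0.09,"rx": 0,"ry": 0,"rz": 0,"claw": 0.3},{"x": 0.0022,"y": 0.0056,"z": 0.108,"rx": 0,"ry": 0,"rz": 0,"claw": 0.3},{"x": 0.0022,"y": 0.0056,"z": 0.108,"rx": 0,"ry": 0,"rz": 0,"claw": 0.3},{"x": 0.0022,"y": 0.0056,"z": 0.108,"rx": 0,"ry": 0,"rz": 0,"claw": 0.2},{"x": 0.0022,"y": 0.0056,"z": 0.108,"rx": 0,"ry": 0,"rz": 0,"claw": 0.1},{"x": 0.0022,"y": 0.0056,"z": 0.108,"rx": 0,"ry": 0,"rz": 0,"claw": -0.1},{"x": 0.0022,"y": 0.0056,"z": 0.108,"rx": 0,"ry": 0,"rz": 0,"claw": -0.4},{"x": 0.0022,"y": 0.0056,"z": 0.108,"rx": 0,"ry": 0,"rz": 0,"claw": -0.4},{"x": 0.0022,"y": 0.0056,"z": 0.108,"rx": 0,"ry": 0,"rz": 0,"claw": -0.4}], "squeeze": 25}}

```text
time: 22.48
tool_pos: [0.4506, -0.1156, 0.0125]
tool_rot: [3.141, -0.873, 0.698]
contact_force: [-2.5, -1.7, 7.4]
opening: 0.0447
grip_force: 25.0
```

```bash
python3 - <<'E'
from kin import *
np.set_printoptions(precision=4,suppress=True)
p,R,s=now();k=np.load("k.npy");q=s["qpos"];print(p,s["tool_rot"],s["opening"],s["grip_force"],s["contact_force"],q)
Q0=tilt(40.2,50,1);h=(p[:2]-[.4427,-.121])@[.764,.6455];print("h0",h)
al=2;ph=np.radians(-38);a=np.radians(al);u=np.array([np.cos(a),np.sin(a)]);S=np.array([.576,-.058])
d=np.array([np.cos(ph),np.sin(ph)])
pre=S-.048*d+h*u;fin=S+h*u;zs=.125+p[2]+.007
print(pre,fin,zs)
T=[(p+[0,0,.14],Q0),([.44,-.08,.16],tilt(20,50,1)),([.47,-.02,.16],tilt(al,50,1)),([*pre,zs],tilt(al,50,1)),([*fin,zs],tilt(al,50,1)),([*fin,zs-.014],tilt(al,50,1))]
for i,(x,Q) in enumerate(T):
    q2,e=ik(np.array(x),Q,k,q);print(i,q2,round(e,5),"dq",np.abs(q2-q).max());q=q2
legs(p,Q0,T)
E
```

```text
[ 0.4506 -0.1156  0.0125] [ 3.1406 -0.8728  0.6979] 0.04465415892836046 25.00129447260406 [-2.5397 -1.6514  7.4056] [-1.0038  0.736   2.202   1.2805  0.9155 -1.316 ]
h0 0.009548718677089302
[ 0.5477 -0.0281] [ 0.5855 -0.0577] 0.14448517065650204
0 [-1.003   0.3823  2.1377  1.0286  1.0894 -0.8617] 0.0 dq 0.45427049683494725
1 [-0.949   0.2157  2.409   1.3855  0.8489 -0.884 ] 0.0 dq 0.3569604202411203
2 [-0.4679  0.1606  2.5017  2.2518  0.4951 -1.084 ] 0.0 dq 0.8662566980523503
3 [-0.3729  0.313   2.3305  2.3674  0.4496 -1.1196] 0.0 dq 0.17114677233225883
4 [-0.4132  0.3626  2.2253  2.215   0.428  -0.9898] 0.0 dq 0.1523536237080667
5 [-0.4132  0.3984  2.2376  2.2936  0.4584 -1.0768] 0.0 dq 0.08695988163145985
xyz [0.143, -0.0, -0.12] r [0.0, 0.0, 0.0] rows 3.4
xyz [0.0204, -0.0454, 0.0087] r [-0.3439, 0.0, 0.2885] rows 2.8
xyz [0.0417, -0.0615, 0.0498] r [-0.3064, 0.0, 0.2571] rows 2.5
xyz [0.0505, 0.0144, 0.0923] r [0.0, 0.0, 0.0] rows 1.9
xyz [0.0315, 0.0411, 0.0376] r [0.0, 0.0, 0.0] rows 1.2
xyz [-0.0143, 0.0, 0.012] r [0.0, 0.0, 0.0] rows 0.3
```

Request:
{"name": "step_arm", "arguments": {"steps": [{"x": 0.03,"y": 0,"z": -0.025,"rx": 0,"ry": 0,"rz": 0,"claw": -0.4},{"x": 0.07,"y": 0,"z": -0.059,"rx": 0,"ry": 0,"rz": 0,"claw": -0.4},{"x": 0.11,"y": 0,"z": -0.092,"rx": 0,"ry": 0,"rz": 0,"claw": -0.4},{"x": 0.143,"y": 0,"z": -0.12,"rx": 0,"ry": 0,"rz": 0,"claw": -0.4},{"x": 0.143,"y": 0,"z": -0.12,"rx": 0,"ry": 0,"rz": 0,"claw": -0.4}]}}

```text
time: 22.9
tool_pos: [0.4515, -0.1165, 0.1562]
tool_rot: [3.129, -0.871, 0.707]
contact_force: [0.6, -0.8, -1.4]
opening: 0.0446
grip_force: 25.0
```

Request:
{"name": "step_arm", "arguments": {"steps": [{"x": 0.01,"y": -0.022,"z": 0.004,"rx": -0.17,"ry": 0,"rz": 0.144,"claw": -0.4},{"x": 0.0204,"y": -0.045,"z": 0.0087,"rx": -0.344,"ry": 0,"rz": 0.2885,"claw": -0.4},{"x": 0.0204,"y": -0.045,"z": 0.0087,"rx": -0.344,"ry": 0,"rz": 0.2885,"claw": -0.4},{"x": 0.0204,"y": -0.045,"z": 0.0087,"rx": -0.344,"ry": 0,"rz": 0.2885,"claw": -0.4},{"x": 0.0204,"y": -0.045,"z": 0.0087,"rx": -0.344,"ry": 0,"rz": 0.2885,"claw": -0.4}]}}

```text
time: 23.32
tool_pos: [0.4398, -0.079, 0.159]
tool_rot: [-3.141, -0.871, 0.347]
contact_force: [0.5, -0.9, -0.8]
opening: 0.0448
grip_force: 25.0
```

Request:
{"name": "step_arm", "arguments": {"steps": [{"x": 0.014,"y": -0.02,"z": 0.017,"rx": -0.1,"ry": 0,"rz": 0.086,"claw": -0.4},{"x": 0.028,"y": -0.041,"z": 0.033,"rx": -0.2,"ry": 0,"rz": 0.171,"claw": -0.4},{"x": 0.0417,"y": -0.0615,"z": 0.05,"rx": -0.306,"ry": 0,"rz": 0.257,"claw": -0.4},{"x": 0.0417,"y": -0.0615,"z": 0.05,"rx": -0.306,"ry": 0,"rz": 0.257,"claw": -0.4},{"x": 0.0417,"y": -0.0615,"z": 0.05,"rx": -0.306,"ry": 0,"rz": 0.257,"claw": -0.4},{"x": 0.0417,"y": -0.0615,"z": 0.05,"rx": -0.306,"ry": 0,"rz": 0.257,"claw": -0.4},{"x": 0.0417,"y": -0.0615,"z": 0.05,"rx": -0.306,"ry": 0,"rz": 0.257,"claw": -0.4},{"x": 0.0417,"y": -0.0615,"z": 0.05,"rx": -0.306,"ry": 0,"rz": 0.257,"claw": -0.4}]}}

```text
time: 23.98
tool_pos: [0.4717, -0.0204, 0.1592]
tool_rot: [3.14, -0.872, 0.035]
contact_force: [-0.1, 0.4, -2.1]
opening: 0.0447
grip_force: 25.0
```

```bash
python3 - <<'E'
from plan import *
np.set_printoptions(precision=4,suppress=True)
p,R,s=now();z=R.apply([0,0,1]);print(p,s["opening"],z,np.degrees(np.arctan2(z[1],z[0])),s["contact_force"],s["qpos"],R.apply([0,1,0]))
legs(p,R,[([.5477,-.0281,.1445],tilt(2,50,1)),([.5855,-.0577,.1445],tilt(2,50,1))])
E
```

```text
[ 0.4717 -0.0204  0.1592] 0.0446909291995605 [ 0.7655  0.0252 -0.6429] 1.8867063388467498 [-0.0574  0.3691 -2.1368] [-0.4624  0.1657  2.4976  2.2639  0.493  -1.0914] [ 0.0336 -0.9994  0.0008]
xyz [0.0498, 0.0137, 0.0899] r [0.0019, 0.0003, -0.0002] rows 1.9
xyz [0.0315, 0.0412, 0.0375] r [0.0, 0.0, 0.0] rows 1.2
```

Request:
{"name": "step_arm", "arguments": {"steps": [{"x": 0.012,"y": 0.0035,"z": 0.022,"rx": 0,"ry": 0,"rz": 0,"claw": -0.4},{"x": 0.025,"y": 0.007,"z": 0.045,"rx": 0,"ry": 0,"rz": 0,"claw": -0.4},{"x": 0.038,"y": 0.0105,"z": 0.068,"rx": 0,"ry": 0,"rz": 0,"claw": -0.4},{"x": 0.046,"y": 0.0127,"z": 0.083,"rx": 0,"ry": 0,"rz": 0,"claw": -0.4},{"x": 0.05,"y": 0.0137,"z": 0.09,"rx": 0,"ry": 0,"rz": 0,"claw": -0.4},{"x": 0.05,"y": 0.0137,"z": 0.09,"rx": 0,"ry": 0,"rz": 0,"claw": -0.4},{"x": 0.05,"y": 0.0137,"z": 0.09,"rx": 0,"ry": 0,"rz": 0,"claw": -0.4}]}}

```text
time: 24.57
tool_pos: [0.5463, -0.0283, 0.144]
tool_rot: [-3.141, -0.871, 0.031]
contact_force: [0.0, -0.0, -2.3]
opening: 0.045
grip_force: 25.0
```

```bash
python3 - <<'E'
from plan import *
from fit import *
np.set_printoptions(precision=4,suppress=True)
p,R,s=now();z=R.apply([0,0,1]);print(p,s["opening"],np.degrees(np.arctan2(z[1],z[0])),s["contact_force"])
im,d=read_camera("scene");it,dt=read_camera("top");np.savez("s7.npz",im=im,it=it)
C=p-.0095*np.array([z[0],z[1],0])/.766;zb=p[2]-.0125
print("C",C,*fit(dict(scene=im,top=it),.046,C[0],C[1],zb,np.radians([-50,-38,-25]),("top",),True))
from scipy.optimize import least_squares
# stem in both views just above the stack
def track(img,rows,c0,hw):
    g=cv2.cvtColor(img,cv2.COLOR_BGR2GRAY).astype(float);o=[]
    for r in rows:
        a=int(round(c0(r)))-hw;q=g[r,a:a+2*hw+1];w=np.clip(np.percentile(q,60)-8-q,0,None);o.append((r,a+(w*np.arange(2*hw+1)).sum()/max(w.sum(),1)))
    return np.array(o)
print(track(im,range(195,212,3),lambda r:337.5,5).round(1).tolist())
legs(p,R,[([.5855,-.0577,p[2]],R)])
a=cv2.resize(it[210:290,310:390],(400,400),interpolation=cv2.INTER_CUBIC);b=cv2.resize(im[165:245,300:380],(400,400),interpolation=cv2.INTER_CUBIC)
cv2.imwrite("pics/slide2.png",np.hstack([a,b]))
E
```

```text
[ 0.5463 -0.0283  0.144 ] 0.044963348469598936 1.77630838824758 [ 0.0234 -0.0224 -2.3336]
C [ 0.5368 -0.0286  0.144 ] [539.9937 -27.4802 143.8728 -89.2807] 313.7184603155505
[[195.0, 337.5], [198.0, 338.0], [201.0, 337.3], [204.0, 337.2], [207.0, 337.4], [210.0, 337.4]]
xyz [0.0329, 0.0407, 0.039] r [0.0, 0.0, 0.0] rows 1.2
```

Request:
{"name": "step_arm", "arguments": {"steps": [{"x": 0.005,"y": 0.0062,"z": 0.0059,"rx": 0,"ry": 0,"rz": 0,"claw": -0.4},{"x": 0.01,"y": 0.0124,"z": 0.0119,"rx": 0,"ry": 0,"rz": 0,"claw": -0.4},{"x": 0.014,"y": 0.0173,"z": 0.0166,"rx": 0,"ry": 0,"rz": 0,"claw": -0.4},{"x": 0.018,"y": 0.0223,"z": 0.0213,"rx": 0,"ry": 0,"rz": 0,"claw": -0.4},{"x": 0.022,"y": 0.0272,"z": 0.0261,"rx": 0,"ry": 0,"rz": 0,"claw": -0.4},{"x": 0.026,"y": 0.0322,"z": 0.0308,"rx": 0,"ry": 0,"rz": 0,"claw": -0.4},{"x": 0.03,"y": 0.0371,"z": 0.0356,"rx": 0,"ry": 0,"rz": 0,"claw": -0.4},{"x": 0.032,"y": 0.0396,"z": 0.0379,"rx": 0,"ry": 0,"rz": 0,"claw": -0.4},{"x": 0.033,"y": 0.0407,"z": 0.039,"rx": 0,"ry": 0,"rz": 0,"claw": -0.4},{"x": 0.033,"y": 0.0407,"z": 0.039,"rx": 0,"ry": 0,"rz": 0,"claw": -0.4},{"x": 0.033,"y": 0.0407,"z": 0.039,"rx": 0,"ry": 0,"rz": 0,"claw": -0.4}]}}

```text
time: 25.58
tool_pos: [0.5858, -0.0566, 0.1443]
tool_rot: [-3.141, -0.871, 0.031]
contact_force: [-1.0, 1.2, -2.8]
opening: 0.0449
grip_force: 25.0
```

```bash
python3 - <<'E'
from h import *
s=robot.observe();print(s["tool_pos"],s["contact_force"],s["torque"])
im,d=read_camera("scene");it,dt=read_camera("top");np.savez("s8.npz",im=im,it=it)
a=cv2.resize(it[210:290,310:390],(400,400),interpolation=cv2.INTER_CUBIC);b=cv2.resize(im[165:245,300:380],(400,400),interpolation=cv2.INTER_CUBIC)
cv2.imwrite("pics/seat2.png",np.hstack([a,b]))
g=cv2.cvtColor(im,cv2.COLOR_BGR2GRAY)
for r in(190,194,198,202,206):print(r,g[r,328:348].tolist())
E
```

```text
[ 0.58575085 -0.05661961  0.14434277] [-0.9913708   1.23007848 -2.84593597] [0.02038902 0.66965216 0.00858203]
190 [169, 166, 165, 158, 149, 147, 141, 132, 121, 117, 124, 125, 127, 137, 146, 158, 169, 172, 170, 162]
194 [159, 159, 158, 160, 157, 157, 157, 154, 148, 131, 126, 140, 151, 155, 138, 116, 93, 76, 70, 71]
198 [159, 157, 156, 153, 153, 152, 150, 141, 123, 103, 82, 63, 56, 55, 54, 59, 58, 57, 53, 57]
202 [156, 155, 157, 156, 154, 152, 150, 145, 126, 96, 82, 88, 83, 67, 57, 58, 51, 57, 56, 55]
206 [157, 150, 147, 147, 145, 148, 146, 147, 145, 129, 105, 73, 57, 58, 58, 60, 58, 56, 55, 59]
```

Request:
{"name": "step_arm", "arguments": {"steps": [{"x": 0,"y": 0,"z": 0,"rx": 0,"ry": 0,"rz": 0,"claw": -0.4},{"x": 0,"y": 0,"z": 0,"rx": 0,"ry": 0,"rz": 0,"claw": -0.4},{"x": 0,"y": 0,"z": 0,"rx": 0,"ry": 0,"rz": 0,"claw": -0.4}]}}

```text
time: 25.93
tool_pos: [0.5859, -0.0567, 0.1445]
tool_rot: [-3.141, -0.872, 0.031]
contact_force: [-0.7, -0.1, -1.4]
opening: 0.0449
grip_force: 25.0
```

View pics/seat2.png

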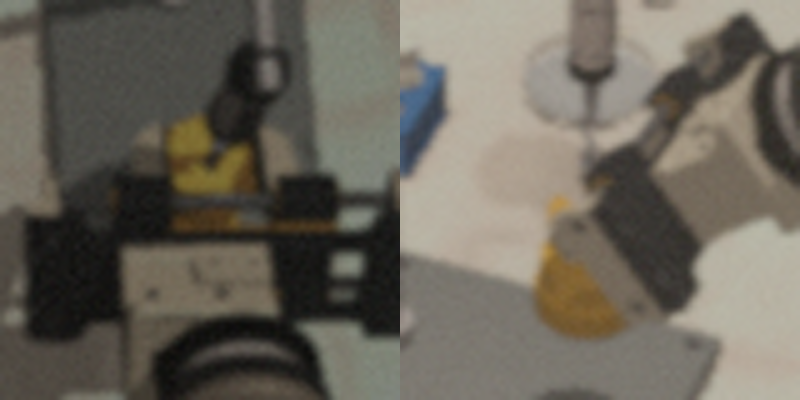

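Request:
{"name": "step_arm", "arguments": {"steps": [{"x": -0.0031,"y": 0,"z": 0.0026,"rx": 0,"ry": 0,"rz": 0,"claw": -0.4},{"x": -0.0061,"y": 0,"z": 0.0051,"rx": 0,"ry": 0,"rz": 0,"claw": -0.4},{"x": -0.0092,"y": 0,"z": 0.0077,"rx": 0,"ry": 0,"rz": 0,"claw": -0.4},{"x": -0.0112,"y": 0,"z": 0.0094,"rx": 0,"ry": 0,"rz": 0,"claw": -0.4},{"x": -0.0122,"y": 0,"z": 0.0103,"rx": 0,"ry": 0,"rz": 0,"claw": -0.4},{"x": -0.0133,"y": 0,"z": 0.0111,"rx": 0,"ry": 0,"rz": 0,"claw": -0.4},{"x": -0.0143,"y": 0,"z": 0.012,"rx": 0,"ry": 0,"rz": 0,"claw": -0.4},{"x": -0.0153,"y": 0,"z": 0.0129,"rx": 0,"ry": 0,"rz": 0,"claw": -0.4},{"x": -0.016,"y": 0,"z": 0.0134,"rx": 0,"ry": 0,"rz": 0,"claw": -0.4},{"x": -0.016,"y": 0,"z": 0.0134,"rx": 0,"ry": 0,"rz": 0,"claw": -0.4},{"x": -0.016,"y": 0,"z": 0.0134,"rx": 0,"ry": 0,"rz": 0,"claw": -0.4},{"x": -0.016,"y": 0,"z": 0.0134,"rx": 0,"ry": 0,"rz": 0,"claw": -0.4}]}}

```text
time: 26.93
tool_pos: [0.586, -0.0568, 0.1291]
tool_rot: [-3.141, -0.872, 0.031]
contact_force: [0.3, -0.2, -1.1]
opening: 0.045
grip_force: 25.0
```

Request:
{"name": "step_arm", "arguments": {"steps": [{"x": -0.0006,"y": 0,"z": 0.0005,"rx": 0,"ry": 0,"rz": 0,"claw": -0.4},{"x": -0.0012,"y": 0,"z": 0.001,"rx": 0,"ry": 0,"rz": 0,"claw": -0.4},{"x": -0.0016,"y": 0,"z": 0.0013,"rx": 0,"ry": 0,"rz": 0,"claw": -0.4},{"x": -0.0016,"y": 0,"z": 0.0013,"rx": 0,"ry": 0,"rz": 0,"claw": -0.4},{"x": -0.0016,"y": 0,"z": 0.0013,"rx": 0,"ry": 0,"rz": 0,"claw": -0.4}]}}

```text
time: 27.35
tool_pos: [0.586, -0.0568, 0.1274]
tool_rot: [-3.141, -0.872, 0.031]
contact_force: [0.6, 1.0, 0.9]
opening: 0.0446
grip_force: 25.0
```

Request:
{"name": "step_arm", "arguments": {"steps": [{"x": 0,"y": 0,"z": 0,"rx": 0,"ry": 0,"rz": 0,"claw": 0.0},{"x": 0,"y": 0,"z": 0,"rx": 0,"ry": 0,"rz": 0,"claw": 0.05},{"x": 0,"y": 0,"z": 0,"rx": 0,"ry": 0,"rz": 0,"claw": 0.1},{"x": 0,"y": 0,"z": 0,"rx": 0,"ry": 0,"rz": 0,"claw": 0.2},{"x": 0,"y": 0,"z": 0,"rx": 0,"ry": 0,"rz": 0,"claw": 0.25},{"x": 0,"y": 0,"z": 0,"rx": 0,"ry": 0,"rz": 0,"claw": 0.25},{"x": 0,"y": 0,"z": 0,"rx": 0,"ry": 0,"rz": 0,"claw": 0.25}]}}

```text
time: 27.93
tool_pos: [0.5859, -0.0568, 0.1273]
tool_rot: [-3.141, -0.872, 0.031]
contact_force: [-0.4, 1.3, -0.2]
opening: 0.0575
grip_force: 0.0
```

Request:
{"name": "step_arm", "arguments": {"steps": [{"x": 0,"y": 0,"z": -0.015,"rx": 0,"ry": 0,"rz": 0,"claw": 0.25},{"x": 0,"y": 0,"z": -0.04,"rx": 0,"ry": 0,"rz": 0,"claw": 0.25},{"x": 0,"y": 0,"z": -0.08,"rx": 0,"ry": 0,"rz": 0,"claw": 0.25},{"x": 0,"y": 0,"z": -0.133,"rx": 0,"ry": 0,"rz": 0,"claw": 0.25},{"x": 0,"y": 0,"z": -0.16,"rx": 0,"ry": 0,"rz": 0,"claw": 0.25},{"x": 0,"y": 0,"z": -0.16,"rx": 0,"ry": 0,"rz": 0,"claw": 0.25},{"x": 0,"y": 0,"z": -0.16,"rx": 0,"ry": 0,"rz": 0,"claw": 0.25}]}}

```text
time: 28.52
tool_pos: [0.4941, -0.0603, 0.2061]
tool_rot: [3.138, -0.875, 0.033]
contact_force: [0.2, 0.5, -0.1]
opening: 0.0575
grip_force: 0.0
```

```bash
python3 - <<'E'
from fit import *
np.set_printoptions(precision=4,suppress=True)
s=robot.observe();print(s["time"],s["tool_pos"],s["contact_force"],s["opening"])
im,d=read_camera("scene");it,dt=read_camera("top");np.savez("s9.npz",im=im,it=it,d=d,dt=dt)
for r in range(230,262):print(r,"".join("#" if v else "." for v in brass(it)[r,334:372]), " ".join("%3d"%v for v in cv2.cvtColor(it,cv2.COLOR_BGR2GRAY)[r,340:366]) if r<254 else "")
B=brass(im)
print("\n".join("%d "%r+"".join("#" if v else "." for v in B[r,318:360]) for r in range(200,240)))
for cam,D in(("scene",d),("top",dt)):
    P=cloud(cam,D);k=(np.hypot(P[...,0]-.576,P[...,1]+.057)<.03)&(brass(im if cam=="scene" else it)>0);print(cam,np.percentile(P[k][:,2],[5,25,50,75,90,97]))
E
```

```text
28.5167 [ 0.4941 -0.0603  0.2061] [ 0.2243  0.4584 -0.1335] 0.057532919713622684
230 ......................................  74  73  76  75  74  76  76  76  75  74  72  60  49  42  43  47  44  43  33  28  27  23  29  38  51  65
231 ......................................  74  75  77  74  75  75  78  72  76  77  69  55  39  39  44  47  44  43  35  31  31  28  36  53  67  71
232 ......................................  74  77  77  74  75  75  75  76  75  79  67  44  37  40  42  41  46  43  33  27  32  30  42  61  74  79
233 ...............#......................  77  78  73  80  76  78  77  81  80  80  67  46  35  38  43  45  40  36  29  30  29  31  52  65  78  76
234 ............######....................  78  77  75  76  79  83  86  90  94  90  77  56  37  39  44  42  39  33  29  32  26  41  53  71  74  78
235 ..........########....................  76  74  77  77  87  95 102 101 101 103  90  62  41  37  36  44  39  27  28  25  35  44  58  70  80  75
236 .........##########...................  75  73  74  80  88  95 102 106 107 108  99  77  54  36  34  39  31  28  26  26  35  47  69  7
[... 4138 characters left out ...]
.....#####################............
228 ..........###################.............
229 ..........###################.............
230 ...........#.##############...............
231 .............#############................
232 ...............#########..................
233 ..........................................
234 ..........................................
235 ..........................................
236 ..........................................
237 ..........................................
238 ..........................................
239 ..........................................
scene [0.0847 0.0981 0.1163 0.1305 0.1333 0.1362]
top [0.0976 0.1155 0.132  0.1347 0.1364 0.1385]
```

Request:
{"name": "step_arm", "arguments": {"steps": [{"x": 0,"y": 0,"z": -0.03,"rx": 0,"ry": 0,"rz": 0,"claw": 0.25},{"x": 0,"y": 0,"z": -0.05,"rx": 0,"ry": 0,"rz": 0,"claw": 0.25},{"x": 0,"y": 0,"z": -0.05,"rx": 0,"ry": 0,"rz": 0,"claw": 0.25},{"x": 0,"y": 0,"z": -0.05,"rx": 0,"ry": 0,"rz": 0,"claw": 0.25},{"x": 0,"y": 0,"z": -0.05,"rx": 0,"ry": 0,"rz": 0,"claw": 0.25},{"x": 0,"y": 0,"z": -0.05,"rx": 0,"ry": 0,"rz": 0,"claw": 0.25},{"x": 0,"y": 0,"z": -0.05,"rx": 0,"ry": 0,"rz": 0,"claw": 0.25},{"x": 0,"y": 0,"z": -0.05,"rx": 0,"ry": 0,"rz": 0,"claw": 0.25}]}}

```text
time: 29.28
tool_pos: [0.4656, -0.0604, 0.2281]
tool_rot: [-3.14, -0.871, 0.031]
contact_force: [-0.2, -0.0, -0.8]
opening: 0.0575
grip_force: 0.0
```

```bash
python3 -c "
from cell import robot
print(robot.hand_in())"
```

```text
the job is handed in; nothing more can be done
None
```

The 54 mm and 46 mm masses are stacked on the hanger, each slot about 110–160° from the one beneath by my camera measurements, and the job was handed in at about 29 s; no verdict came back.

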